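# Gauge the end block and extend the pitcher stand

## Robot

A 6-joint arm with a two-finger parallel gripper is mounted at the origin on the work surface. World frame = base frame: x ahead of the robot, y to its left, z up, the work surface at z = 0. Lengths are in mm, angles in rad, forces in N, time in s.
With the tool pointing down it reaches from about 275 to 850 mm from the base axis. Payload 19 kg.
Tool frame: the origin (TCP) lies at the very end of the fingers, on their centre line; the grasp point (between the pads) lies 19 mm behind it (tcp_to_grasp is the x of the grasp point in the tool frame, in mm); x points along the fingers, z is the direction in which the jaws open and shut, and the axes are right-handed (so a half turn about x gives the same grasp; the last joint's range is limited). The gripper opens to 85 mm and grips with 20 to 120 N. Pads are 22 mm wide; open, the fingers measure 114 mm over their backs; the gripper's body (76 mm by 85 mm) begins 54 mm behind the grasp point. The pads swing forward as they close: fully open they stand 13 mm farther back than shut.
Start: joints at [-1.329, 0.15, 1.437, -0, 1.554, -0.134], TCP at [211.007, -534.852, 231.267] pointing down, gripper open.
Joint ranges: [-2.8, 2.8], [-0.68, 2.1], [0.12, 2.68], [-1.39, 4.53], [0.16, 2.79], [-2.81, 2.81]. Speed limits (rad/s): [1.89, 1.89, 2.22, 3.01, 3.01, 3.01].

## Interface

Orientations are given as a unit quaternion [x, y, z, w].
In Python, from workcell import observe, grab_frame, camera_params, sign_off, tcp_to_grasp gives the robot as it stands.
- The arm moves only by the tool drive_tool, never from a script. Its argument "targets" is a list of rows, each a list of 5 numbers: the opening, from 0 (shut) to 1 (fully open), then the shift along the tool's x, y, z in mm, then the turn about the tool's x in degrees. In form: [[fingers, tx, ty, tz, yaw], ...]. A call has 1 to 8 rows; each row shifts and turns the commanded pose from where the row before left it, along the tool's axes as they then stand; what a row does not reach is not made up. A row lasts 1/10 s, in which the tool goes at most 50 mm and 8.59 degrees, less where a joint would pass 70% of its speed; a pose out of reach is approached as far as the arm can. A call with a gripper value outside its range is refused whole. The fingers move at their own pace and stop on an object; the grip force is fixed at half the most. Time passes only in rows, so rows that do not move let the fingers close. It gives the time, the measured TCP pose, the force and the opening at its end, in the units of the state.
- observe(): the state, without advancing time (a new reading comes with each control period).
- grab_frame(name): name is "side" or "top" or "wrist"; returns the picture (420x560x3 uint8, blue, green, red); there is no depth.
- camera_params(name): a dict with "intrinsics" (3x3 intrinsics, pixels), "dist_coeffs" ([k1, k2, p1, p2, k3] as OpenCV has them; the pictures are not rectified), "R" (3x3) and "t" (3): a world point X has camera coordinates R X + t. Camera axes: x right, y down, z forward; pixel columns grow to the right and rows downward; lengths in mm; the calibration is good to about 2 mm. A picture is of the moment at which its call begins: read the wrist's pose just before it. camera_params takes no time and is no camera call; for the wrist camera it gives the pose at the moment of the call.
- sign_off(): hands the job in, once; it reports no verdict.
The state is a dict: "clock": time; "joints": joint angles; "joint_velocities": joint speeds; "effort": joint torques, N m; "ee_pos": TCP position; "tcp_rot": TCP orientation; "ft_force": force on the tool from outside, world axes, zero at the start; "torque": the same for the moment, N m; "width": opening from 0.0 (shut) to 1.0 (fully open).
Only numpy, scipy, OpenCV 4.12 (cv2) and the standard library are available. Lean on these libraries where they do the work, as an engineer would, in place of code of your own. Each camera call takes 0.05 s, during which the arm holds its last target.

## Task

First lower the bridge gauge astride the heavy steel end block, which must stay where it is, legs down on the strip, so that its sprung foot reads the block's height. Then extend the stand with every loose riser block of that same height, in one straight run butted flush from the end block's open end, and put every block of the other height flat on the floor of the cartridge box. Finally leave the gauge standing astride the run with its foot on one of the blocks you added, and leave the cup that stands between the run and the box alone.

Things in the scene. Friction and masses are not known exactly. Their poses are not given: they have to be found in the camera images.
- end_low: heavy dark steel end block, 2 kg, 90 (x) x 50 (y) x 32 (z) mm; origin at the centre of its underside. Its -x end is closed by a step 40 long, 50 wide, 60 high (x -85 to -45 mm); its +x end face (x = 45 mm) is the open end, from which the run of blocks grows along +x. Only one of end_low and end_high is there in a run (the other is None)
- end_high: heavy dark steel end block, 2 kg, 90 (x) x 50 (y) x 46 (z) mm; origin at the centre of its underside. Its -x end is closed by a step 40 long, 50 wide, 60 high (x -85 to -45 mm); its +x end face (x = 45 mm) is the open end, from which the run of blocks grows along +x. Only one of end_low and end_high is there in a run (the other is None)
- low_1: loose bamboo riser block, 90 (x) x 50 (y) x 32 (z) mm, 0.1 kg; origin at the centre of its underside; may be absent (None). Plain box, same wood and plan as the other riser blocks; only the height differs (two heights, 32 and 46)
- low_2: loose bamboo riser block, 90 (x) x 50 (y) x 32 (z) mm, 0.1 kg; origin at the centre of its underside; may be absent (None). Plain box, same wood and plan as the other riser blocks; only the height differs (two heights, 32 and 46)
- high_1: loose bamboo riser block, 90 (x) x 50 (y) x 46 (z) mm, 0.14 kg; origin at the centre of its underside; may be absent (None). Plain box, same wood and plan as the other riser blocks; only the height differs (two heights, 32 and 46)
- high_2: loose bamboo riser block, 90 (x) x 50 (y) x 46 (z) mm, 0.14 kg; origin at the centre of its underside; may be absent (None). Plain box, same wood and plan as the other riser blocks; only the height differs (two heights, 32 and 46)
- gauge: loose steel bridge gauge, 0.48 kg, 50 (x) x 104 (y) x 134 (z) mm, origin at the centre of its underside. Two 12 mm thick legs at +y and -y (80 mm clear between) carry a bar (z 62 to 74 mm) and on it a black tower to grip, 28 (x) x 40 (y) mm, z 74 to 134. Astride a 50 mm wide block its x lies along the block's length and both legs stand on the strip
- foot (a joint): the gauge's sprung foot, a 28 mm steel disc on a stem below the middle of the bar, slides up from 0 to 0.055 m. With the legs on the strip its value is the height in m of what it rests on: 0 on the bare strip, about 0.032 on a low block, 0.046 on a high one. It presses down with about 0.6 to 1.3 N; lifted clear it returns to 0
- foot_tip (a point): centre of the underside of the gauge's foot, straight below the tower's axis
- cartridge_box: grey plastic box, fixed, 150 (x) x 250 (y) x 50 (z) mm outside, walls and floor 5 mm, open on top; origin at the centre of its underside. Its flap, 100 mm long, stands open from the +x rim, leaning outward by 0.55 rad. Two blocks fit in side by side, their length along the box's x
- cup_1: stoneware cup, 72 mm across, 68 mm high, between the box and the run; leave it alone
There are look-alikes about, which are no part of the job. What is shaped like the high_1 but pink, red or yellow is not meant.

How it is judged:
By the outcome, as a careful person would: the job done as asked, in the order asked, and still so for the second after the job is handed in, with the robot touching nothing.
Of end_low, end_high only 1 to 1 are there at a start; the rules pass over those that are not, and their reading is None.
Of low_1, low_2, high_1, high_2 only 3 to 4 are there at a start; the rules pass over those that are not, and their reading is None.
At some moment in a run one of low_1, low_2, high_1, high_2 may be knocked a few centimetres aside while the robot is not near it.
It also fails if it takes over 210 s, if anything falls off the work surface, if the arm or the gripper's body presses on something with over 40 N, if the wrist force passes 120 N, or if a joint passes its speed limit or range.

## Working session

There is one attempt and no reset: what is moved stays moved. The work goes in short steps, Python scripts to look and compute and a tool call to move; the robot and the scene stay as the last step left them, time stands still between calls to the robot, and variables do not carry over. Pictures are saved under pics/ and viewed, and the job is handed in when it is done.

Besides the shell and the picture viewer there is one more tool, called after "Call:" by a JSON object that holds its "fn" and its "kwargs". drive_tool: Moves the arm, as the interface text tells. Its arguments: {"type":"object","properties":{"targets":{"type":"array"}},"required":["targets"]}

```bash
mkdir -p pics; ls; python3 - <<'E'
from workcell import *
import cv2,numpy as np
print(observe()); print(tcp_to_grasp)
for n in ("side","top","wrist"):
    p=camera_params(n); im=grab_frame(n); cv2.imwrite(f"pics/{n}0.png",im)
    print(n,p)
E
```

```text
pics
{'clock': 0.0, 'joints': array([-1.32901231e+00,  1.50982352e-01,  1.43800073e+00, -5.74995753e-06,
        1.55377799e+00, -1.34027707e-01]), 'joint_velocities': array([ 0.00133981,  0.00013896, -0.00027249, -0.00132719, -0.00113881,
        0.00010042]), 'effort': array([ 4.14637907e-03, -7.13057613e+01, -5.70864952e+01,  1.00253401e-04,
        9.14173404e-03, -4.88907756e-05]), 'ee_pos': array([ 210.95054533, -534.65983202,  230.69261371]), 'tcp_rot': array([ 0.39807211,  0.58490849, -0.39752324,  0.58429095]), 'ft_force': array([ 0.13980224,  0.21243936, -0.81555405]), 'torque': array([-0.0009623 ,  0.00916235, -0.03183741]), 'width': 0.9980716656899583}
-18.700000000000003
side {'intrinsics': array([[385.06328077,   0.        , 279.72782828],
       [  0.        , 385.06328077, 208.46896271],
       [  0.        ,   0.        ,   1.        ]]), 'dist_coeffs': array([-0.08452044,  0.        ,  0.        ,  0.        ,  0.        ]), 'R': array([[-0.83533828, -0.5497142 ,  0.00492557],
       [-0.38421309,  0.57738991, -0.72041738],
       [ 0.39317969, -0.60368468, -0.69352
[... 378 characters left out ...]
08e-02],
       [-9.97312252e-01,  3.55633507e-04, -7.32676317e-02],
       [ 7.32606344e-02,  1.94877149e-02, -9.97122414e-01]]), 't': array([  74.45650442,  456.02290601, 1511.8480499 ])}
wrist {'intrinsics': array([[291.71255905,   0.        , 277.51289618],
       [  0.        , 291.71255905, 203.25840039],
       [  0.        ,   0.        ,   1.        ]]), 'dist_coeffs': array([-0.05882437,  0.        ,  0.        ,  0.        ,  0.        ]), 'R': array([[ 3.67385825e-01, -9.30068271e-01, -8.16113946e-04],
       [-8.87551982e-01, -3.50853488e-01,  2.98585515e-01],
       [-2.77991250e-01, -1.08971742e-01, -9.54382536e-01]]), 't': array([-575.67839458,  -37.86432803,  379.25408901])}
```

View pics/top0.png

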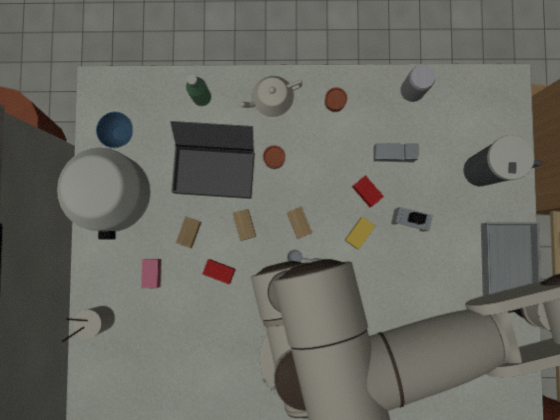

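View pics/side0.png

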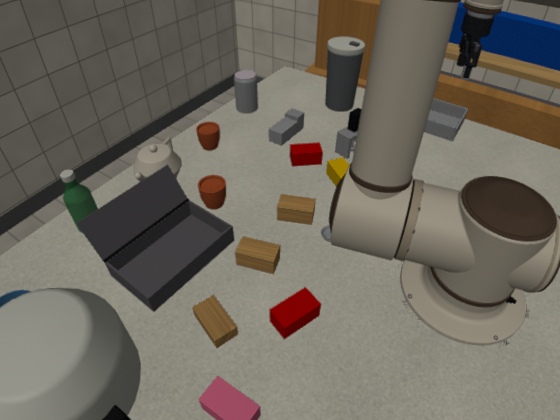

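View pics/wrist0.png

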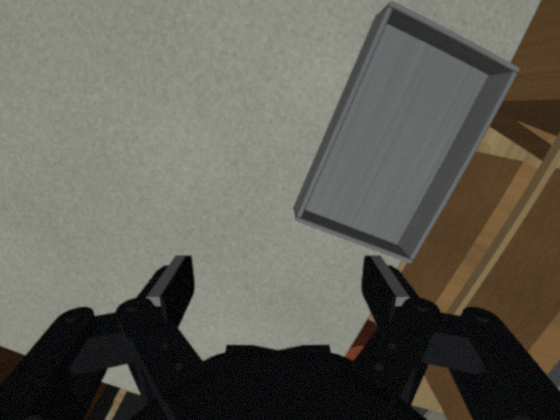

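```bash
cat > h.py <<'E'
from workcell import *
import cv2,numpy as np
from scipy.spatial.transform import Rotation as Rn
def ray(p,uv):
    uv=np.array(uv,float).reshape(-1,1,2)
    n=cv2.undistortPoints(uv,p['intrinsics'],p['dist_coeffs']).reshape(-1,2)
    d=np.c_[n,np.ones(len(n))]@p['R']
    return -p['R'].T@p['t'],d
def onz(p,uv,z):
    c,d=ray(p,uv); return (c+d*((z-c[2])/d[:,2])[:,None])
def proj(p,X):
    r,_=cv2.Rodrigues(p['R']); return cv2.projectPoints(np.array(X,float).reshape(-1,1,3),r,p['t'],p['intrinsics'],p['dist_coeffs'])[0].reshape(-1,2)
def zoom(im,x0,y0,x1,y1,f,name):
    c=cv2.resize(im[y0:y1,x0:x1],None,fx=f,fy=f,interpolation=cv2.INTER_CUBIC); cv2.imwrite(name,c)
E
python3 - <<'E'
from h import *
im=cv2.imread('pics/top0.png'); zoom(im,160,120,440,300,2.8,'pics/t0z.png')
s=cv2.imread('pics/side0.png'); zoom(s,180,90,380,240,4,'pics/s0z.png')
p=camera_params('top')
for n,uv,z in [('endblk',(397,152),30),('gauge',(416,218),100),('w1',(188,232),40),('w2',(245,224),40),('w3',(300,222),40),('box',(213,172),0),('cup',(274,157),60)]:
    print(n,onz(p,uv,z).round())
E
```

```text
endblk [[ 650. -301.   30.]]
gauge [[ 436. -338.  100.]]
w1 [[395. 360.  40.]]
w2 [[421. 181.  40.]]
w3 [[427.   8.  40.]]
box [[592. 290.   0.]]
cup [[629.  90.  60.]]
```

View pics/t0z.png

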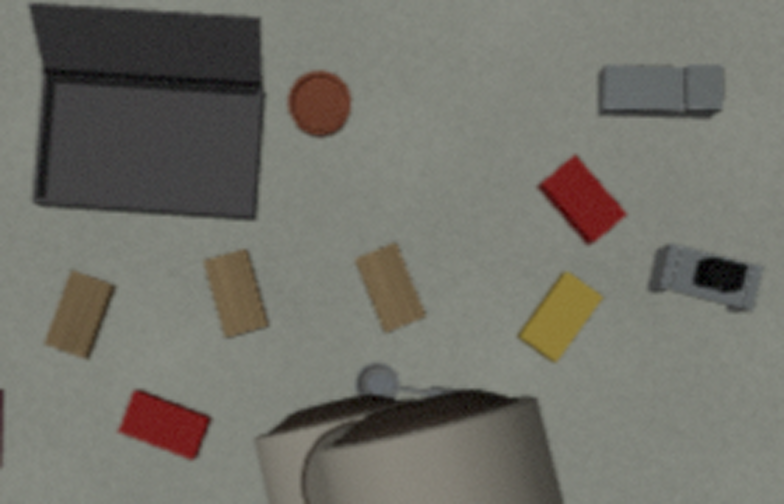

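View pics/s0z.png

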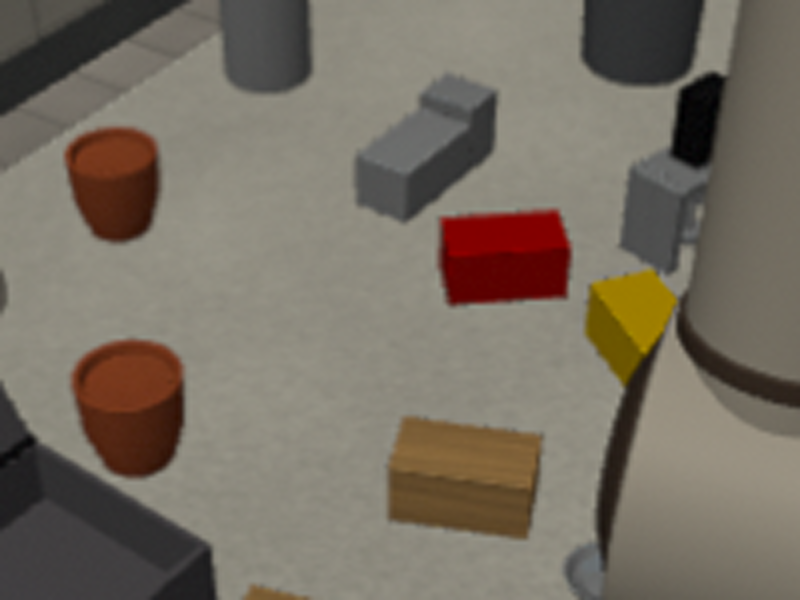

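```bash
cat >> h.py <<'E'
def state():
    s=observe(); R=Rn.from_quat(s['tcp_rot']).as_matrix(); z=R[:,2]
    return s,R,np.degrees(np.arctan2(z[1],z[0]))
def plan(x,y,z,jaw=None):
    s,R,j=state(); d=R.T@(np.array([x,y,z])-s['ee_pos'])
    out=f"t={s['clock']:.2f} pos {s['ee_pos'].round(1)} jaw {j:.1f} | tool d {d.round(1)}"
    if jaw is not None:
        # turn about tool x (down): +turn reduces world angle
        a=(-(jaw-j)+90)%180-90; out+=f" yaw {a:.1f}"
    print(out)
E
python3 - <<'E'
from h import *
s,R,j=state(); print(R.round(3),j)
p=camera_params('wrist'); c=-p['R'].T@p['t']; print(c, R.T@(c-s['ee_pos']), (R.T@p['R'].T).round(3))
plan(430,-338,330,90)
E
```

```text
[[-0.     0.93   0.367]
 [ 0.001  0.367 -0.93 ]
 [-1.     0.    -0.001]] -68.46773425200513
[ 283.3213832  -507.38727078  372.86745163] [-142.02689323   77.32855323    1.02203338] [[-0.    -0.299  0.954]
 [ 0.    -0.954 -0.299]
 [ 1.     0.     0.   ]]
t=0.15 pos [ 211.  -534.7  230.8] jaw -68.5 | tool d [ -99.   275.9 -102.7] yaw 21.5
```

Call:
{"fn": "drive_tool", "kwargs": {"targets": [[1,-14,40,-15,0],[1,-14,40,-15,0],[1,-14,40,-15,0],[1,-14,40,-15,0],[1,-14,40,-15,0],[1,-14,40,-14,0],[1,-14,36,-14,0],[1,0,0,0,0]]}}

```text
clock: 0.95
ee_pos: [432.8, -335.1, 331.0]
tcp_rot: [0.397, 0.585, -0.396, 0.586]
ft_force: [-0.5, -0.7, -0.2]
width: 0.993
```

```bash
python3 - <<'E'
from h import *
plan(430,-338,330,90)
for n in ('wrist','top','side'): cv2.imwrite(f'pics/{n}1.png',grab_frame(n))
E
```

```text
t=0.95 pos [ 432.8 -335.1  331. ] jaw -68.2 | tool d [ 1.  -3.7  1.7] yaw 21.8
```

View pics/wrist1.png

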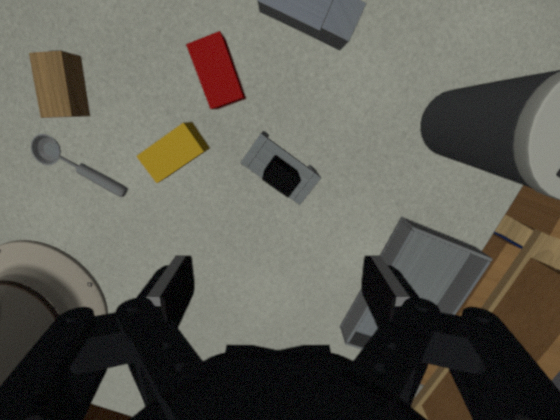

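View pics/top1.png

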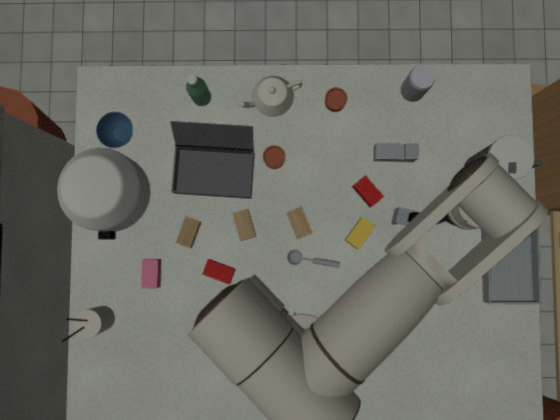

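View pics/side1.png

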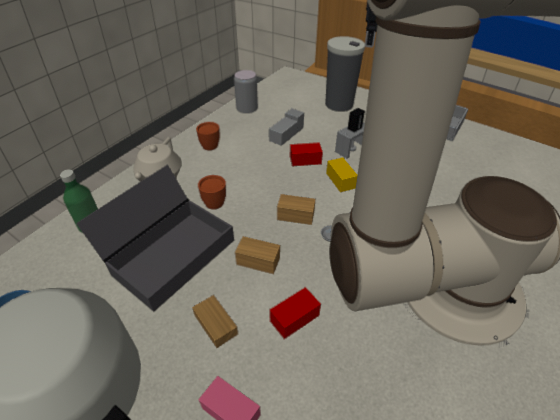

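```bash
python3 - <<'E'
from h import *
im=cv2.imread('pics/wrist1.png'); p=camera_params('wrist')
zoom(im,220,110,340,220,6,'pics/w1z.png')
zoom(im,150,0,400,120,3,'pics/w1e.png')
g=im.max(axis=2); m=np.zeros_like(g); m[130:215,230:330]=(g[130:215,230:330]<45)
c=max(cv2.findContours(m,cv2.RETR_EXTERNAL,cv2.CHAIN_APPROX_NONE)[0],key=cv2.contourArea)
pts=onz(p,c.reshape(-1,2),134)[:,:2].astype(np.float32); print(cv2.minAreaRect(pts), cv2.boundingRect(c))
E
```

```text
((436.91033935546875, -341.02825927734375), (41.93894577026367, 32.041748046875), 75.89627075195312) (263, 156, 37, 40)
```

View pics/w1z.png

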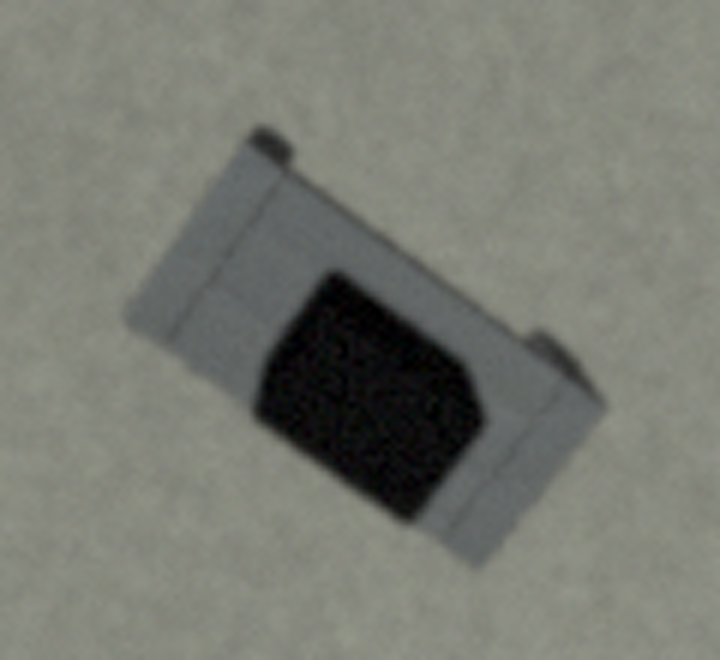

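View pics/w1e.png

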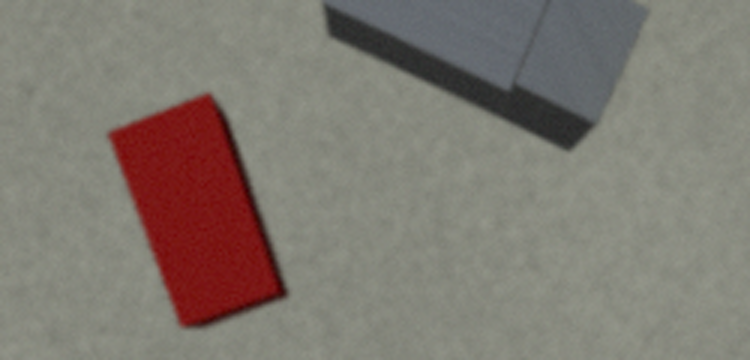

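```bash
python3 - <<'E'
from h import *
p=camera_params('wrist')
q=onz(p,[(261.5,132.3),(320.8,177.5),(300,204.7),(241.2,163.7)],74)[:,:2]
print(q.round(1),q.mean(0)); r=cv2.minAreaRect(q.astype(np.float32)); print(r)
d=(q[1]+q[2]-q[0]-q[3])/2; print(np.degrees(np.arctan2(*d[::-1])))
q=onz(p,[(263.5,178.5),(288,196.5)],134)[:,:2]; print(q,np.linalg.norm(q[0]-q[1]))
plan(430,-340,330,-103)
E
```

```text
[[ 470.5 -299.9]
 [ 443.4 -398.1]
 [ 396.2 -386.7]
 [ 420.9 -288.9]] [ 432.74051934 -343.3971148 ]
((433.33245849609375, -343.28167724609375), (102.33116912841797, 50.74606704711914), 75.82472229003906)
-104.79200503298925
[[ 426.2700539  -322.51023918]
 [ 416.44540186 -357.71064184]] 36.54575399359241
t=1.10 pos [ 429.7 -337.8  328.7] jaw -68.4 | tool d [-1.3 -0.5  2.1] yaw 34.6
```

Call:
{"fn": "drive_tool", "kwargs": {"targets": [[1,10,0,0,7.2],[1,10,0,0,7.2],[1,10,0,0,7.2],[1,10,0,0,7.2],[1,10,0,0,7.2],[1,0,0,0,0]]}}

```text
clock: 1.7
ee_pos: [428.7, -338.3, 277.5]
tcp_rot: [-0.56, -0.433, 0.56, -0.431]
ft_force: [-0.6, 0.4, 1.2]
width: 0.998
```

```bash
python3 - <<'E'
from h import *
plan(433,-343.3,94,-104.5); print(observe()['joints'])
E
```

```text
t=1.70 pos [ 428.7 -338.3  277.5] jaw -104.7 | tool d [183.5   5.9   4. ] yaw -0.2
[-8.09142367e-01  8.06133485e-02  1.42266463e+00 -1.41823368e-04
  1.64124049e+00  1.01835851e+00]
```

Call:
{"fn": "drive_tool", "kwargs": {"targets": [[1,30,6,4,0],[1,40,0,0,0],[1,40,0,0,0],[1,35,0,0,0],[1,25,0,0,0],[1,14,0,0,0],[1,0,0,0,0]]}}

```text
clock: 2.4
ee_pos: [433.9, -343.1, 94.0]
tcp_rot: [-0.559, -0.434, 0.559, -0.433]
ft_force: [-0.5, -0.3, 0.7]
width: 1.001
```

```bash
python3 - <<'E'
from h import *
plan(433,-343.3,94,-104.5); cv2.imwrite('pics/w2.png',grab_frame('wrist'))
E
```

```text
t=2.40 pos [ 433.9 -343.1   94. ] jaw -104.4 | tool d [ 0.1 -0.9  0.4] yaw 0.1
```

View pics/w2.png

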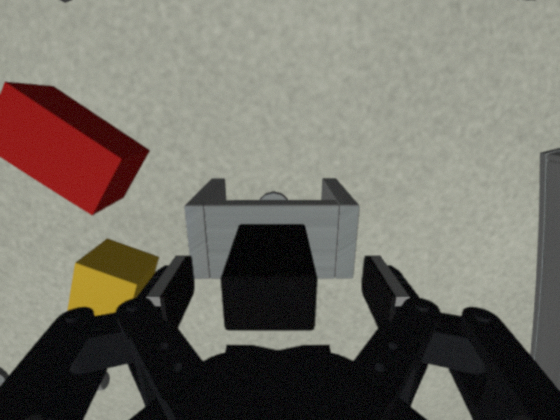

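Call:
{"fn": "drive_tool", "kwargs": {"targets": [[0,0,0,0,0],[0,0,0,0,0],[0,0,0,0,0],[0,0,0,0,0],[0,0,0,0,0],[0,0,0,0,0]]}}

```text
clock: 3.05
ee_pos: [435.1, -343.3, 96.1]
tcp_rot: [0.559, 0.433, -0.559, 0.434]
ft_force: [0.5, 2.8, 6.8]
width: 0.46
```

Call:
{"fn": "drive_tool", "kwargs": {"targets": [[0,-10,0,0,0],[0,-20,0,0,0],[0,-25,0,0,0],[0,-25,0,0,0],[0,-20,0,0,0],[0,-20,0,0,0],[0,-10,0,0,0],[0,0,0,0,0]]}}

```text
clock: 3.85
ee_pos: [435.0, -343.4, 226.6]
tcp_rot: [0.559, 0.432, -0.559, 0.434]
ft_force: [-0.2, -1.1, -4.7]
width: 0.461
```

```bash
python3 - <<'E'
from h import *
plan(560,-300,224,-180); cv2.imwrite('pics/w3.png',grab_frame('wrist'))
E
```

```text
t=3.85 pos [ 435.  -343.4  226.6] jaw -104.5 | tool d [  2.7 110.2 -73.2] yaw 75.5
```

View pics/w3.png

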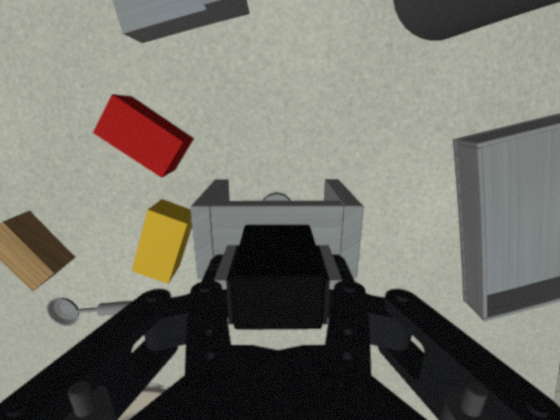

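Call:
{"fn": "drive_tool", "kwargs": {"targets": [[0,-8,20,-14,0],[0,-8,25,-15,0],[0,-8,25,-15,0],[0,-8,20,-15,0],[0,-8,20,-14,0],[0,0,0,0,0],[0,0,0,0,0]]}}

```text
clock: 4.6
ee_pos: [559.5, -299.6, 263.7]
tcp_rot: [-0.559, -0.434, 0.559, -0.433]
ft_force: [0.1, -1.1, -5.4]
width: 0.461
```

```bash
python3 - <<'E'
from h import *
plan(560,-300,224,-180); im=grab_frame('wrist');cv2.imwrite('pics/w4.png',im)
p=camera_params('wrist'); np.save('p4.npy',p,allow_pickle=True)
E
```

```text
t=4.60 pos [ 559.5 -299.6  263.7] jaw -104.4 | tool d [39.7  0.7  0.3] yaw 75.6
```

View pics/w4.png

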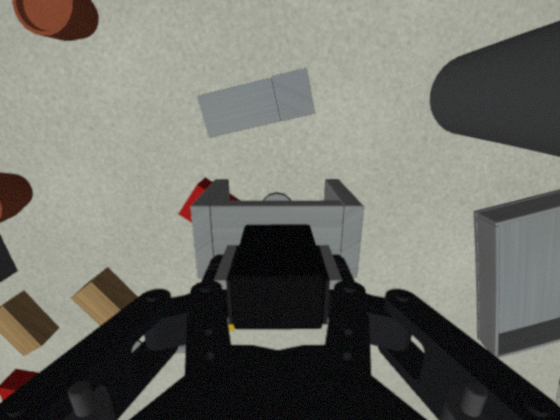

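```bash
python3 - <<'E'
from h import *
im=cv2.imread('pics/w4.png'); zoom(im,185,55,335,150,5.3,'pics/w4z.png')
E
```

```text
(no output)
```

View pics/w4z.png

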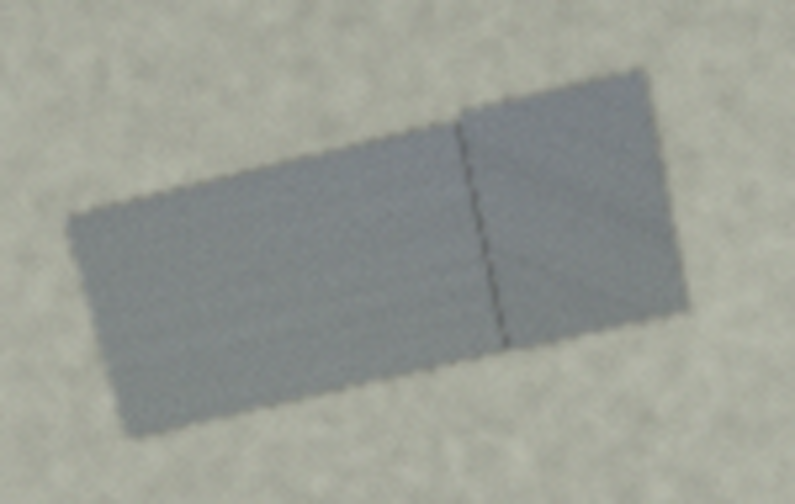

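```bash
python3 - <<'E'
from h import *
p=np.load('p4.npy',allow_pickle=True).item()
f=lambda L:[(a/5.3+185,b/5.3+55) for a,b in L]
for z in (32,46):
    q=onz(p,f([(67,214),(129,438),(507,347),(458,122)]),z)[:,:2]
    print(z,q.round(1).tolist(),q.mean(0).round(1))
    w=[np.linalg.norm(q[i]-q[(i+1)%4]) for i in range(4)]
    d=(q[0]+q[1]-q[2]-q[3]); print(np.round(w,1),np.degrees(np.arctan2(d[1],d[0])))
q=onz(p,f([(648,68),(690,308)]),60)[:,:2];print(q, np.linalg.norm(q[0]-q[1]), )
pt=camera_params('top'); 
for z in (32,46): print(proj(pt,[[650,-258,z],[650,-258,0]]))
E
```

```text
32 [[678.0, -230.3], [626.0, -228.5], [623.6, -320.7], [674.2, -322.2]] [ 650.5 -275.4]
[52.1 92.3 50.7 92. ] 88.08311617931193
46 [[676.4, -233.7], [626.3, -231.9], [624.0, -320.7], [672.8, -322.1]] [ 649.9 -277.1]
[50.1 88.8 48.8 88.5] 88.08311617931199
[[ 671.7457546  -362.78238875]
 [ 622.60594188 -360.7489683 ]] 49.18186651009997
[[383.66203551 152.00135969]
 [381.70837858 153.9808472 ]]
[[384.54267838 151.10906161]
 [381.70837858 153.9808472 ]]
```

Call:
{"fn": "drive_tool", "kwargs": {"targets": [[0,0,0,0,6],[0,0,0,0,8],[0,0,0,0,8],[0,0,0,0,8],[0,0,0,0,8],[0,0,0,0,8],[0,0,0,0,8],[0,0,0,0,8]]}}

```text
clock: 5.45
ee_pos: [558.5, -300.3, 264.6]
tcp_rot: [-0.702, -0.081, 0.703, -0.081]
ft_force: [0.6, -0.2, -4.3]
width: 0.455
```

Call:
{"fn": "drive_tool", "kwargs": {"targets": [[0,0,0,0,8],[0,0,0,0,7.5],[0,0,0,0,0]]}}

```text
clock: 5.75
ee_pos: [558.6, -300.3, 264.7]
tcp_rot: [-0.707, 0.013, 0.707, 0.014]
ft_force: [-0.0, 0.1, -5.0]
width: 0.461
```

```bash
python3 - <<'E'
from h import *
plan(650,-278.5,140,-181.9); print(observe()['joints'])
E
```

```text
t=5.75 pos [ 558.6 -300.3  264.7] jaw 177.8 | tool d [124.6 -25.2 -90.6] yaw -0.3
[-6.14580494e-01  2.68124818e-01  1.22981867e+00 -3.54750916e-05
  1.64471187e+00  2.56479509e+00]
```

Call:
{"fn": "drive_tool", "kwargs": {"targets": [[0,0,-5,-20,0],[0,0,-5,-25,0],[0,0,-5,-25,0],[0,0,-5,-15,0],[0,0,-5,-6,0],[0,0,0,0,0],[0,0,0,0,0]]}}

```text
clock: 6.45
ee_pos: [650.6, -278.3, 265.3]
tcp_rot: [-0.707, 0.012, 0.707, 0.012]
ft_force: [-0.4, -0.1, -4.6]
width: 0.459
```

```bash
python3 - <<'E'
from h import *
plan(650,-278.5,112,-181.9); 
for n in ('wrist','side'): cv2.imwrite(f'pics/{n}5.png',grab_frame(n))
zoom(cv2.imread('pics/side5.png'),220,40,420,190,4,'pics/s5z.png')
E
```

```text
t=6.45 pos [ 650.6 -278.3  265.3] jaw 178.1 | tool d [153.3   0.3   0.5] yaw -0.0
```

View pics/wrist5.png

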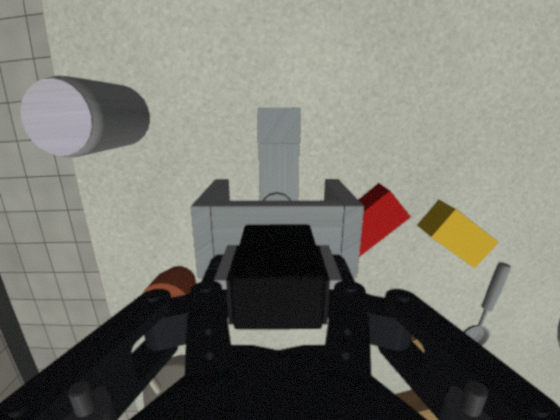

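View pics/s5z.png

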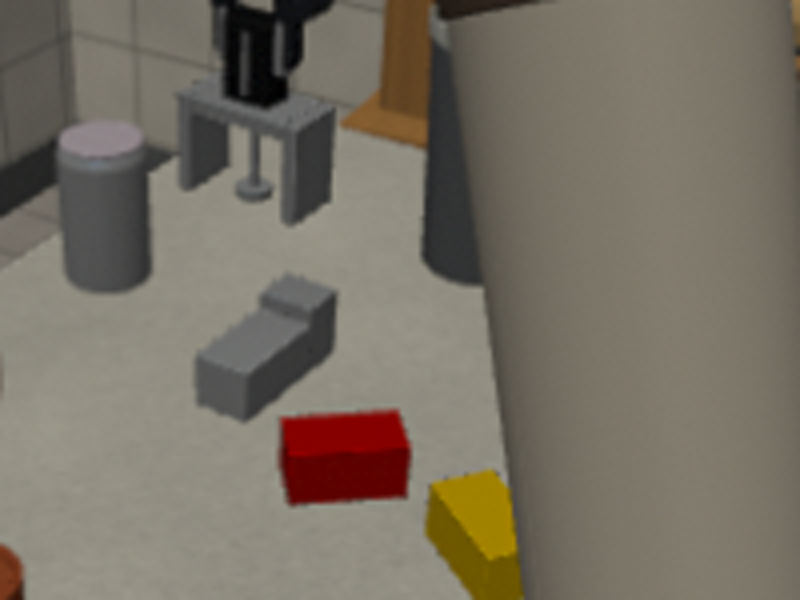

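```bash
python3 - <<'E'
from h import *
im=cv2.imread('pics/wrist5.png');p=camera_params('wrist')
zoom(im,330,160,530,290,4,'pics/w5z.png')
pt=camera_params('top'); t=cv2.imread('pics/top1.png').astype(int)
m=((t[...,2]>110)&(t[...,1]<60)).astype(np.uint8)
for c in cv2.findContours(m,cv2.RETR_EXTERNAL,cv2.CHAIN_APPROX_NONE)[0]:
    if cv2.contourArea(c)>60:
        print(cv2.boxPoints(cv2.minAreaRect(onz(pt,c.reshape(-1,2),46)[:,:2].astype(np.float32))).round())
E
```

```text
[[237. 233.]
 [279. 217.]
 [309. 297.]
 [266. 313.]]
[[ 478. -216.]
 [ 508. -251.]
 [ 573. -196.]
 [ 543. -160.]]
```

View pics/w5z.png

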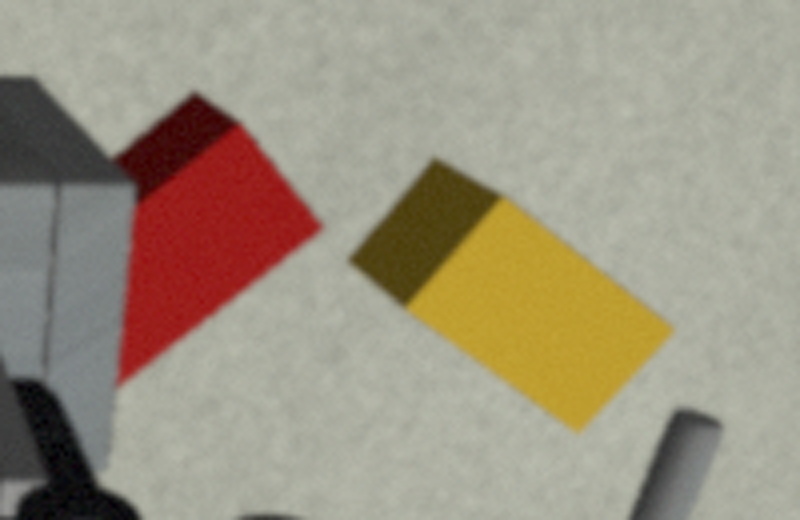

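Call:
{"fn": "drive_tool", "kwargs": {"targets": [[0,20,0,0,0],[0,30,0,0,0],[0,30,0,0,0],[0,30,0,0,0],[0,25,0,0,0],[0,15,0,0,0],[0,5,0,0,0],[0,0,0,0,0]]}}

```text
clock: 7.35
ee_pos: [651.2, -278.3, 110.7]
tcp_rot: [-0.707, 0.012, 0.707, 0.012]
ft_force: [-0.8, 0.4, -2.2]
width: 0.457
```

Call:
{"fn": "drive_tool", "kwargs": {"targets": [[0,3,0,0,0],[0,3,0,0,0],[0,3,0,0,0],[0,2,0,0,0],[0,0,0,0,0]]}}

```text
clock: 7.85
ee_pos: [651.3, -278.0, 99.0]
tcp_rot: [-0.707, 0.012, 0.707, 0.012]
ft_force: [0.8, -0.1, -3.4]
width: 0.462
```

```bash
python3 - <<'E'
from h import *
plan(650,-278.5,96,-181.9); print(observe()['ft_force'])
for n in ('wrist','side'): cv2.imwrite(f'pics/{n}6.png',grab_frame(n))
zoom(cv2.imread('pics/side6.png'),220,60,370,170,5,'pics/s6z.png')
E
```

```text
t=7.85 pos [ 651.3 -278.    99. ] jaw 178.0 | tool d [3.  0.6 1.2] yaw -0.1
[ 0.75648717 -0.05326745 -3.35763653]
```

View pics/s6z.png

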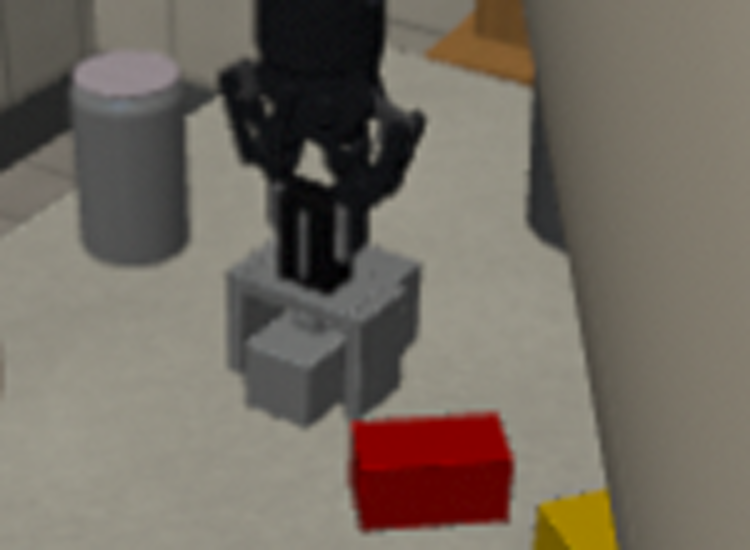

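Call:
{"fn": "drive_tool", "kwargs": {"targets": [[0,1,0,0,0],[0,1,0,0,0],[0,0,0,0,0]]}}

```text
clock: 8.25
ee_pos: [651.3, -278.0, 97.2]
tcp_rot: [-0.707, 0.012, 0.707, 0.012]
ft_force: [0.9, 0.2, -3.8]
width: 0.459
```

Call:
{"fn": "drive_tool", "kwargs": {"targets": [[0,0.5,0,0,0],[0,0,0,0,0]]}}

```text
clock: 8.45
ee_pos: [651.3, -278.1, 96.8]
tcp_rot: [-0.707, 0.012, 0.707, 0.012]
ft_force: [0.2, 0.8, -3.5]
width: 0.459
```

Call:
{"fn": "drive_tool", "kwargs": {"targets": [[0,0.5,0,0,0],[0,0,0,0,0]]}}

```text
clock: 8.65
ee_pos: [651.3, -278.0, 96.3]
tcp_rot: [-0.707, 0.012, 0.707, 0.012]
ft_force: [0.3, 1.3, -2.4]
width: 0.461
```

Call:
{"fn": "drive_tool", "kwargs": {"targets": [[0,0.5,0,0,0],[0,0,0,0,0]]}}

```text
clock: 8.85
ee_pos: [651.4, -278.1, 96.2]
tcp_rot: [0.707, -0.012, -0.707, -0.012]
ft_force: [-0.6, 0.9, 1.5]
width: 0.46
```

Call:
{"fn": "drive_tool", "kwargs": {"targets": [[0,0.5,0,0,0],[0,0,0,0,0]]}}

```text
clock: 9.05
ee_pos: [651.5, -278.1, 96.1]
tcp_rot: [0.707, -0.012, -0.707, -0.012]
ft_force: [-1.2, 1.3, 6.8]
width: 0.461
```

Call:
{"fn": "drive_tool", "kwargs": {"targets": [[1,-0.5,0,0,0],[1,0,0,0,0],[1,0,0,0,0],[1,0,0,0,0],[1,-15,0,0,0],[1,-30,0,0,0],[1,-40,0,0,0],[1,-40,0,0,0]]}}

```text
clock: 9.85
ee_pos: [651.0, -277.9, 223.3]
tcp_rot: [0.707, -0.012, -0.707, -0.012]
ft_force: [0.4, -0.3, -0.3]
width: 0.997
```

```bash
python3 - <<'E'
from h import *
plan(427,8,330,-110); print(observe()['joints'])
for n in ('wrist','side','top'): cv2.imwrite(f'pics/{n}7.png',grab_frame(n))
zoom(cv2.imread('pics/side7.png'),240,90,360,180,6,'pics/s7z.png')
E
```

```text
t=9.85 pos [ 651.  -277.9  223.3] jaw 178.0 | tool d [-106.7 -278.1  233.7] yaw -72.0
[-5.12224821e-01  4.35190760e-01  1.09034779e+00  3.94572191e-05
  1.61583645e+00  2.66373720e+00]
```

View pics/s7z.png

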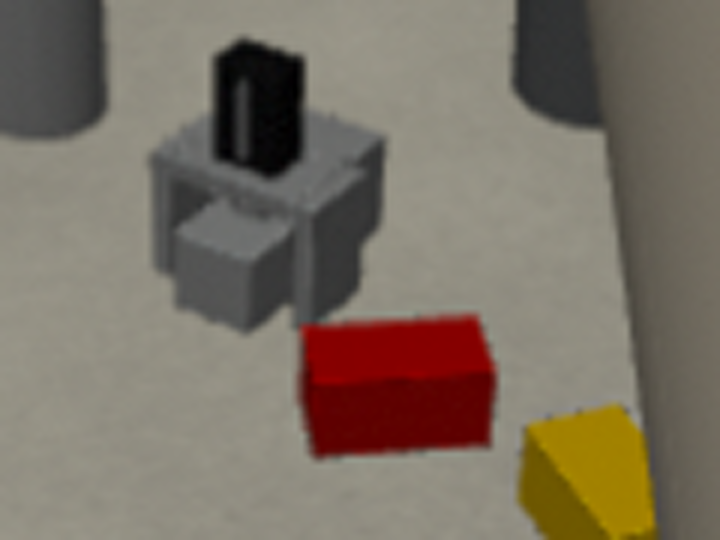

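View pics/wrist7.png

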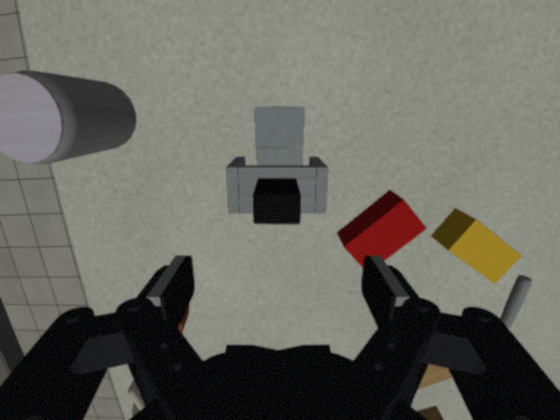

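```bash
python3 - <<'E'
from h import *
ps=camera_params('side'); print(((proj(ps,[[626.2,-232,z] for z in (0,32,46)])-[240,90])*6).round(1))
im=cv2.imread('pics/side1.png'); zoom(im,185,185,325,350,4.5,'pics/s1w.png')
t=cv2.imread('pics/top7.png'); zoom(t,170,200,330,260,5,'pics/t7w.png')
E
```

```text
[[247.1 329.6]
 [247.6 278.3]
 [247.8 255.3]]
```

View pics/s1w.png

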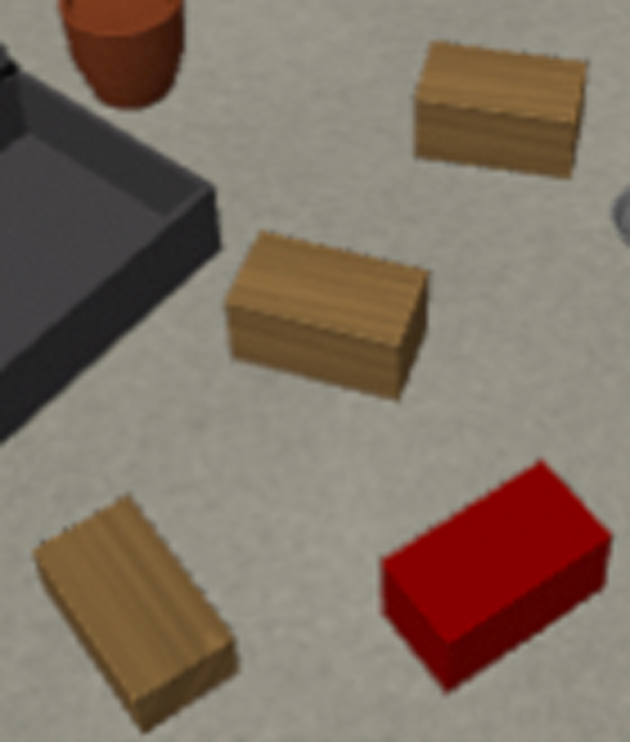

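View pics/t7w.png

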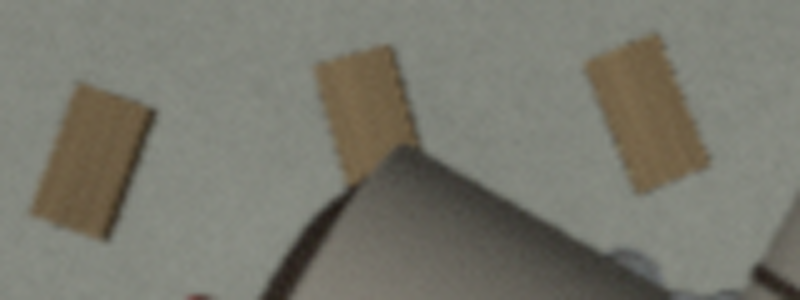

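```bash
python3 - <<'E'
from h import *
ps=camera_params('side')
f=lambda a:np.array(a)/4.5+185
for n,b,t in [('A',(416,157),(417,96)),('A2',(571,178),(577,122)),('B',(234,357),(227,302)),('B2',(400,398),(404,347)),('C',(145,731),(134,700)),('C2',(238,670),(234,638)),('red',(449,691),(447,640))]:
    X=onz(ps,f(b),0)[0]; zs=np.arange(0,80,.5); e=np.linalg.norm(proj(ps,[[X[0],X[1],z] for z in zs])-f(t),axis=1); print(n,X.round(),zs[e.argmin()],e.min().round(2))
E
```

```text
A [452.  51.   0.] 47.5 0.21
A2 [371.  17.   0.] 44.0 0.2
B [451. 220.   0.] 43.5 0.1
B2 [367. 195.   0.] 40.5 1.0
C [359. 401.   0.] 29.0 0.72
C2 [344. 356.   0.] 28.0 0.2
red [261. 313.   0.] 44.5 0.79
```

Call:
{"fn": "drive_tool", "kwargs": {"targets": [[1,-20,-20,10,0],[1,-20,-40,32,0],[1,-20,-40,35,0],[1,-10,-40,35,0],[1,-7,-40,35,0],[1,0,-40,35,0],[1,0,-40,35,0],[1,0,-18,17,0]]}}

```text
clock: 10.8
ee_pos: [425.3, -48.6, 292.5]
tcp_rot: [0.711, 0.016, -0.703, -0.003]
ft_force: [0.3, -0.1, 0.0]
width: 1.001
```

Call:
{"fn": "drive_tool", "kwargs": {"targets": [[1,0,0,0,-8],[1,0,0,0,-8],[1,0,0,0,-8],[1,0,0,0,-8],[1,0,0,0,-8],[1,0,0,0,-8],[1,0,0,0,-8],[1,0,0,0,-8]]}}

```text
clock: 11.6
ee_pos: [427.5, -50.2, 292.1]
tcp_rot: [0.603, 0.388, -0.588, 0.375]
ft_force: [-0.9, 0.5, 0.3]
width: 1.002
```

Call:
{"fn": "drive_tool", "kwargs": {"targets": [[1,0,0,0,-8],[1,0,0,0,-8],[1,0,0,0,-8],[1,0,0,0,-8],[1,0,0,0,-8],[1,0,0,0,-8],[1,0,0,0,-3],[1,0,0,0,0]]}}

```text
clock: 12.4
ee_pos: [427.6, -50.2, 292.2]
tcp_rot: [0.384, 0.602, -0.365, 0.597]
ft_force: [0.7, -0.1, -0.1]
width: 0.998
```

```bash
cat >> h.py <<'E'
def wood(im,p,z,show=True):
    h=cv2.cvtColor(im,cv2.COLOR_BGR2HSV); m=cv2.inRange(h,(8,70,60),(24,255,255)); m=cv2.morphologyEx(m,cv2.MORPH_OPEN,np.ones((3,3)))
    return m
E
python3 - <<'E'
from h import *
plan(425,8,300,-67); print(observe()['joints'])
im=grab_frame('wrist');cv2.imwrite('pics/w8.png',im); np.save('p8.npy',camera_params('wrist'),allow_pickle=True)
cv2.imwrite('pics/t8.png',grab_frame('top'))
E
```

```text
t=12.40 pos [427.6 -50.2 292.2] jaw -64.0 | tool d [ -6.3  23.4 -53.6] yaw 3.0
[-0.31794672 -0.17326121  1.63660734  0.02859136  1.67823308  0.80198362]
```

View pics/w8.png

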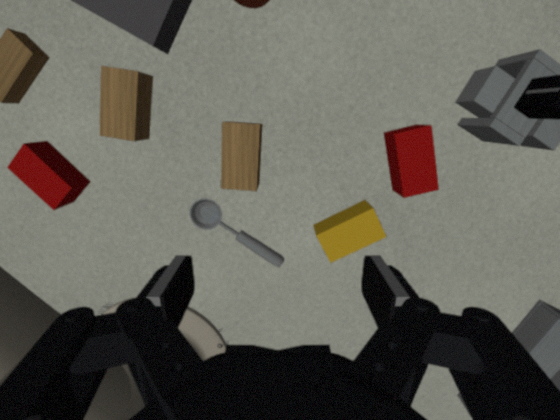

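Call:
{"fn": "drive_tool", "kwargs": {"targets": [[1,0,0,0,-1],[1,0,0,0,1],[1,0,0,0,0]]}}

```text
clock: 12.8
ee_pos: [427.8, -50.3, 292.4]
tcp_rot: [0.385, 0.601, -0.366, 0.597]
ft_force: [0.3, -0.3, 0.2]
width: 1.002
```

```bash
python3 - <<'E'
from h import *
s,R,j=state(); print(R.round(4))
E
```

```text
[[ 0.0094  0.8997  0.4364]
 [ 0.0269  0.436  -0.8995]
 [-0.9996  0.0202 -0.0201]]
```

Call:
{"fn": "drive_tool", "kwargs": {"targets": [[1,0,16,46,0],[1,0,16,46,0],[1,0,0,0,0]]}}

```text
clock: 13.1
ee_pos: [499.2, -122.1, 289.0]
tcp_rot: [0.385, 0.602, -0.366, 0.596]
ft_force: [-0.5, -0.1, -0.3]
width: 1.001
```

```bash
python3 - <<'E'
from h import *
s,R,j=state(); print(R.round(4)); plan(425,8,300,-67)
E
```

```text
[[ 0.0067  0.9002  0.4354]
 [ 0.0274  0.435  -0.9   ]
 [-0.9996  0.018  -0.0217]]
t=13.10 pos [ 499.2 -122.1  289. ] jaw -64.2 | tool d [  -7.9  -10.  -149.7] yaw 2.8
```

Call:
{"fn": "drive_tool", "kwargs": {"targets": [[1,0,-4,-27,0],[1,0,-4,-27,0],[1,0,-4,-27,0],[1,0,-4,-27,0],[1,0,-4,-27,0],[1,0,-4,-27,0],[1,0,-4,-27,0],[1,0,0,-27,0]]}}

```text
clock: 13.9
ee_pos: [376.1, 63.7, 295.1]
tcp_rot: [0.385, 0.601, -0.365, 0.597]
ft_force: [0.7, -0.6, -0.5]
width: 1.001
```

Call:
{"fn": "drive_tool", "kwargs": {"targets": [[1,0,-22,45,0],[1,0,-22,45,0],[1,0,0,0,0]]}}

```text
clock: 14.2
ee_pos: [376.6, -40.2, 291.9]
tcp_rot: [0.386, 0.601, -0.367, 0.596]
ft_force: [0.2, 0.7, 0.6]
width: 1.0
```

```bash
python3 - <<'E'
from h import *
s,R,j=state(); print(R.round(4)); plan(425,8,300,-67)
E
```

```text
[[ 0.0089  0.9013  0.433 ]
 [ 0.0255  0.4327 -0.9012]
 [-0.9996  0.019  -0.0192]]
t=14.20 pos [376.6 -40.2 291.9] jaw -64.3 | tool d [ -6.4  64.6 -22.6] yaw 2.7
```

Call:
{"fn": "drive_tool", "kwargs": {"targets": [[1,0,27,-21,0],[1,0,27,-21,-8],[1,0,27,-21,0],[1,0,27,-21,0],[1,0,27,-21,0],[1,0,27,-21,0],[1,0,27,-21,0],[1,0,27,-21,0]]}}

```text
clock: 15.0
ee_pos: [471.2, 221.9, 300.1]
tcp_rot: [0.342, 0.626, -0.322, 0.623]
ft_force: [-0.0, -0.5, 0.2]
width: 0.997
```

Call:
{"fn": "drive_tool", "kwargs": {"targets": [[1,0,0,0,-8.5],[1,0,0,0,-8.5],[1,0,0,0,-8.5],[1,0,0,0,-8.5],[1,0,0,0,-8.5],[1,0,0,0,-8.5],[1,0,0,0,-8.5],[1,0,0,0,-8.5]]}}

```text
clock: 15.8
ee_pos: [471.0, 220.3, 300.0]
tcp_rot: [-0.066, 0.699, 0.085, 0.707]
ft_force: [-0.7, 0.1, -0.4]
width: 0.999
```

Call:
{"fn": "drive_tool", "kwargs": {"targets": [[1,0,0,0,-8.5],[1,0,0,0,-8.5],[1,0,0,0,-8.5],[1,0,0,0,-8.5],[1,0,0,0,-8.5],[1,0,0,0,-8.5],[1,0,0,0,-8.5],[1,0,0,0,-8.5]]}}

```text
clock: 16.6
ee_pos: [471.0, 220.3, 300.0]
tcp_rot: [-0.451, 0.532, 0.461, 0.549]
ft_force: [0.1, -0.4, 0.5]
width: 1.001
```

```bash
python3 - <<'E'
from h import *
s,R,j=state(); print(R.round(4),j); plan(425,50,300,-67); print(s['joints'])
E
```

```text
[[ 0.0092 -0.9856  0.1689]
 [ 0.0269  0.1691  0.9852]
 [-0.9996 -0.0046  0.0281]] 80.27443273999481
t=16.60 pos [471.  220.3 300. ] jaw 80.3 | tool d [  -5.    16.5 -175.6] yaw -32.7
[ 0.27461382  0.0075295   1.45435258  0.0234811   1.66350434 -1.12401207]
```

Call:
{"fn": "drive_tool", "kwargs": {"targets": [[1,0,0,0,-8.5],[1,0,0,0,-8.5],[1,0,0,0,-8.5],[1,0,0,0,-8.5],[1,0,0,0,-8.5],[1,0,0,0,-8.5],[1,0,0,0,-8.5],[1,0,0,0,-8.5]]}}

```text
clock: 17.4
ee_pos: [471.0, 220.3, 300.0]
tcp_rot: [0.681, -0.183, -0.68, -0.203]
ft_force: [0.2, 0.8, -0.1]
width: 0.999
```

Call:
{"fn": "drive_tool", "kwargs": {"targets": [[1,0,0,0,-8.5],[1,0,0,0,-8.5],[1,0,0,0,-4],[1,0,0,0,0]]}}

```text
clock: 17.8
ee_pos: [471.0, 220.3, 300.0]
tcp_rot: [0.706, -0.058, -0.701, -0.078]
ft_force: [0.6, -0.6, 0.1]
width: 1.002
```

```bash
python3 - <<'E'
from h import *
s,R,j=state(); print(R.round(4),j); plan(425,50,300,-67); print(s['joints'])
E
```

```text
[[ 0.0093 -0.1907 -0.9816]
 [ 0.0268 -0.9812  0.1909]
 [-0.9996 -0.0281 -0.004 ]] 168.99276148068213
t=17.80 pos [471.  220.3 300. ] jaw 169.0 | tool d [ -4.9 175.8  12.6] yaw 56.0
[ 0.27455439  0.00753094  1.45431917  0.02341107  1.66349191 -2.67262545]
```

Move toward (425,50), tool y positive, in stages.

Call:
{"fn": "drive_tool", "kwargs": {"targets": [[1,0,40,3,0],[1,0,40,3,0],[1,0,40,3,0],[1,0,0,0,0]]}}

```text
clock: 18.2
ee_pos: [435.6, 126.0, 297.3]
tcp_rot: [0.706, -0.077, -0.699, -0.084]
ft_force: [0.8, -0.2, 0.3]
width: 1.002
```

```bash
python3 - <<'E'
from h import *
s,R,j=state(); print(R[:,0].round(4),j); plan(425,50,300,-67); print(s['joints'])
E
```

```text
[ 0.0123  0.0091 -0.9999] 166.9226239213065
t=18.20 pos [435.6 126.  297.3] jaw 166.9 | tool d [-3.5 76.4 -6.9] yaw 53.9
[ 0.10584812 -0.13021067  1.58933439  0.00774904  1.66931641 -2.80674571]
```

Call:
{"fn": "drive_tool", "kwargs": {"targets": [[1,0,15,0,0],[1,0,0,0,0]]}}

```text
clock: 18.4
ee_pos: [432.4, 120.9, 296.8]
tcp_rot: [0.706, -0.081, -0.698, -0.084]
ft_force: [0.6, -0.0, 0.9]
width: 1.001
```

```bash
python3 - <<'E'
from h import *
s,R,j=state(); print(R[:,0].round(4),j); plan(425,50,300,-67); print(s['joints'])
E
```

```text
[ 0.0122  0.0037 -0.9999] 166.61572675305624
t=18.40 pos [432.4 120.9 296.8] jaw 166.6 | tool d [-3.5 70.7 -9.3] yaw 53.6
[ 9.90599322e-02 -1.38825997e-01  1.59781058e+00  2.45563370e-03
  1.67011750e+00 -2.80870949e+00]
```

Call:
{"fn": "drive_tool", "kwargs": {"targets": [[1,0,10,0,0],[1,0,0,0,0],[1,0,0,0,8],[1,0,0,0,8],[1,0,0,0,8],[1,0,0,0,8],[1,0,0,0,8],[1,0,0,0,8]]}}

```text
clock: 19.2
ee_pos: [429.8, 116.9, 296.6]
tcp_rot: [0.61, -0.362, -0.602, -0.366]
ft_force: [-0.9, -0.6, -0.5]
width: 1.0
```

```bash
python3 - <<'E'
from h import *
s,R,j=state(); print(R[:,0].round(4),j); plan(425,8,300,-67); print(s['joints'])
im=grab_frame('wrist');cv2.imwrite('pics/w9.png',im); np.save('p9.npy',camera_params('wrist'),allow_pickle=True)
E
```

```text
[ 0.0123 -0.     -0.9999] 117.98236290258312
t=19.20 pos [429.8 116.9 296.6] jaw 118.0 | tool d [ -3.5  55.3 -93.9] yaw 5.0
[ 9.31406813e-02 -1.45834543e-01  1.60430922e+00 -1.18344543e-03
  1.67088282e+00 -1.96619688e+00]
```

View pics/w9.png

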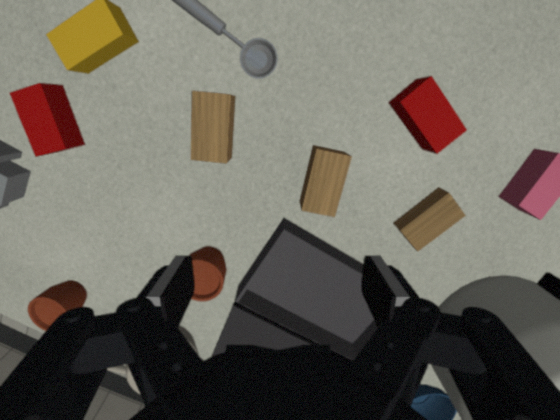

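```bash
python3 - <<'E'
from h import *
im=cv2.imread('pics/w9.png')
zoom(im,180,80,360,225,4.4,'pics/w9a.png'); zoom(im,380,175,480,260,6,'pics/w9c.png')
E
```

```text
(no output)
```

View pics/w9a.png

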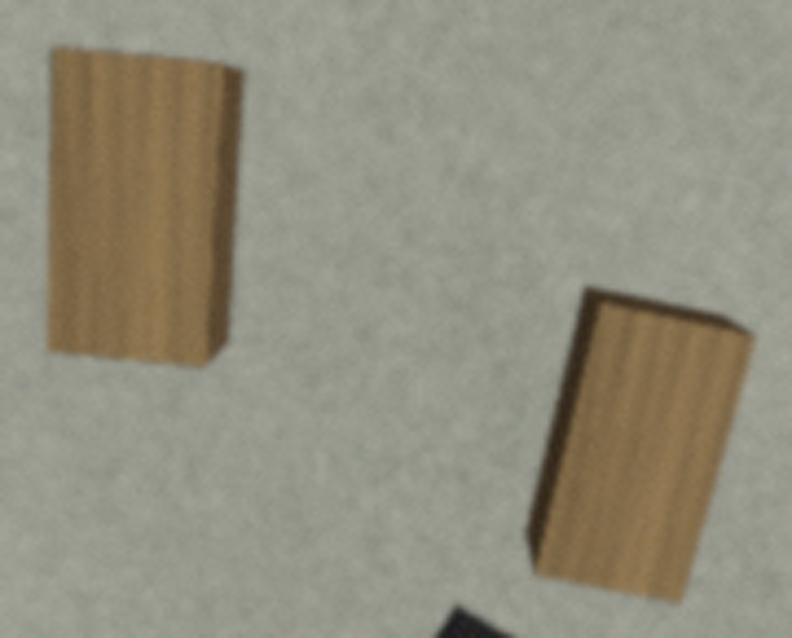

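View pics/w9c.png

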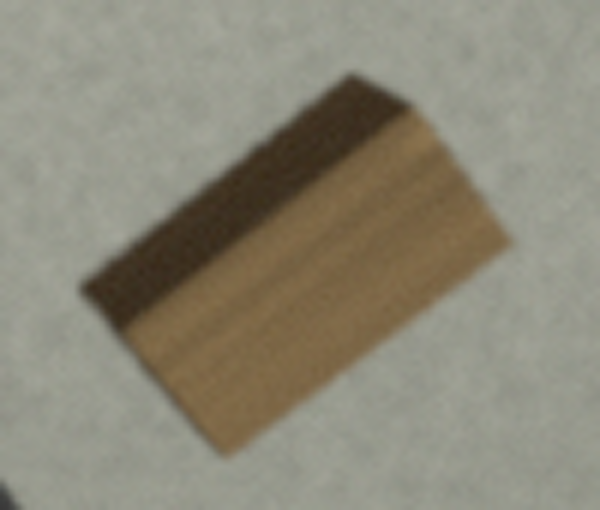

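```bash
python3 - <<'E'
from h import *
p=np.load('p9.npy',allow_pickle=True).item()
fa=lambda L:[(a/4.4+180,b/4.4+80) for a,b in L]; fc=lambda L:[(a/6+380,b/6+175) for a,b in L]
for n,L in dict(A=fa([(52,47),(224,62),(207,367),(47,351)]),B=fa([(600,296),(752,334),(683,604),(536,576)]),C=fc([(412,104),(513,241),(226,460),(123,330)])).items():
  for z in (32,46):
    q=onz(p,L,z)[:,:2]; w=[np.linalg.norm(q[i]-q[(i+1)%4]) for i in range(4)]; w=np.round(w,1)
    i=(1 if w[1]>w[0] else 0); d=q[(i+1)%4]-q[i]; d2=q[(i+2)%4]-q[(i+3)%4]; d=d+d2
    print(n,z,q.mean(0).round(1),w,(np.degrees(np.arctan2(d[1],d[0]))%180).round(1))
# bottom corner heights
for n,b,t in [('A',fa([(228,343)])[0],fa([(207,367)])[0]),('A2',fa([(243,68)])[0],fa([(224,62)])[0]),('B',fa([(529,533)])[0],fa([(536,576)])[0]),('B2',fa([(586,287)])[0],fa([(600,296)])[0]),('C',fc([(352,72)])[0],fc([(412,104)])[0]),('C2',fc([(80,288)])[0],fc([(123,330)])[0])]:
    X=onz(p,b,0)[0]; zs=np.arange(0,80,.5); e=np.linalg.norm(proj(p,[[X[0],X[1],z] for z in zs])-t,axis=1); print(n,X.round(),zs[e.argmin()],e.min().round(2))
E
```

```text
A 32 [426.8   8.8] [51.8 92.8 51.5 92.2] 21.6
A 46 [424.6  11.3] [50.  89.6 49.7 89.1] 21.6
B 32 [421.7 187.9] [50.1 92.9 51.  94.8] 17.0
B 46 [419.7 184.2] [48.4 89.7 49.2 91.6] 17.0
C 32 [398.3 363.3] [48.9 89.3 49.3 88.1] 160.4
C 46 [397.  353.6] [47.2 86.2 47.6 85. ] 160.4
A [457.  50.   0.] 44.0 0.34
A2 [374.  17.   0.] 39.0 0.06
B [469. 175.   0.] 45.5 0.59
B2 [384. 150.   0.] 31.0 0.94
C [348. 357.   0.] 29.5 0.25
C2 [432. 327.   0.] 29.5 0.21
```

Call:
{"fn": "drive_tool", "kwargs": {"targets": [[1,0,0,0,6.4],[1,0,0,0,0]]}}

```text
clock: 19.45
ee_pos: [429.8, 116.8, 296.6]
tcp_rot: [0.59, -0.393, -0.582, -0.398]
ft_force: [-0.4, -0.5, -0.3]
width: 0.998
```

```bash
python3 - <<'E'
from h import *
plan(424.6,11.3,100,111.6)
E
```

```text
t=19.45 pos [429.8 116.8 296.6] jaw 111.9 | tool d [196.5  46.5 -95.1] yaw 0.3
```

Call:
{"fn": "drive_tool", "kwargs": {"targets": [[1,10,11,-23,0],[1,30,12,-24,0],[1,35,12,-24,0],[1,35,11,-24,0],[1,35,0,0,0],[1,35,0,0,0],[1,17,0,0,0],[1,0,0,0,0]]}}

```text
clock: 20.25
ee_pos: [423.8, 11.5, 97.6]
tcp_rot: [0.589, -0.393, -0.584, -0.396]
ft_force: [0.9, 0.5, 2.3]
width: 1.001
```

```bash
python3 - <<'E'
from h import *
plan(424.6,11.3,10,111.6)
im=grab_frame('wrist');cv2.imwrite('pics/w10.png',im)
E
```

```text
t=20.25 pos [423.8  11.5  97.6] jaw 112.2 | tool d [87.6  0.  -0.3] yaw 0.6
```

View pics/w10.png

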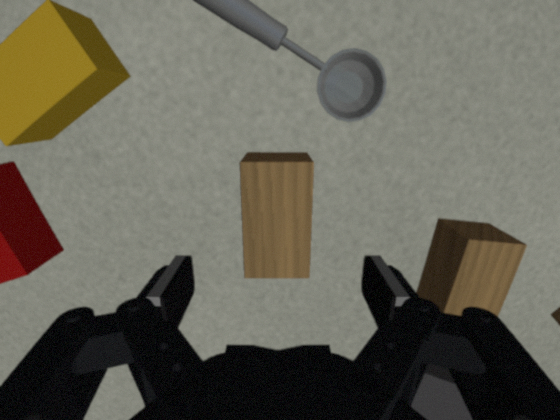

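Call:
{"fn": "drive_tool", "kwargs": {"targets": [[1,20,0,0,0],[1,25,0,0,0],[1,20,0,0,0],[1,13,0,0,0],[1,8,0,0,0],[1,0,0,0,0]]}}

```text
clock: 20.9
ee_pos: [426.3, 11.3, 13.9]
tcp_rot: [0.59, -0.393, -0.582, -0.398]
ft_force: [0.1, 0.5, 0.4]
width: 1.003
```

Call:
{"fn": "drive_tool", "kwargs": {"targets": [[0,0,0,0,0],[0,0,0,0,0],[0,0,0,0,0],[0,0,0,0,0],[0,0,0,0,0]]}}

```text
clock: 21.4
ee_pos: [426.5, 11.3, 14.6]
tcp_rot: [0.59, -0.393, -0.582, -0.399]
ft_force: [-2.3, -0.1, 9.7]
width: 0.577
```

```bash
python3 - <<'E'
from h import *
plan(424.6,11.3,10,111.6)
im=grab_frame('wrist');cv2.imwrite('pics/w11.png',im); np.save('p11.npy',camera_params('wrist'),allow_pickle=True)
E
```

```text
t=21.40 pos [426.5  11.3  14.6] jaw 111.9 | tool d [4.6 1.8 0.8] yaw 0.3
```

View pics/w11.png

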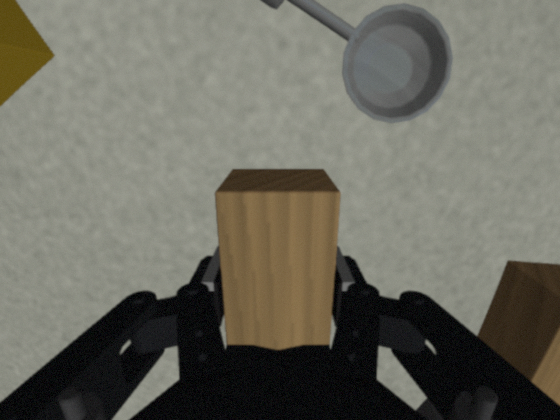

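```bash
python3 - <<'E'
from h import *
p=np.load('p11.npy',allow_pickle=True).item(); s,R,j=state()
for uv in [(218,190),(338,190),(218,188.5),(222,345),(331,345)]:
    print(uv,(R.T@(onz(p,uv,46)[0]-s['ee_pos'])).round(1))
for uv in [(233,170),(323,170)]:
    print(uv,(R.T@(onz(p,uv,0)[0]-s['ee_pos'])).round(1))
print(R.round(4))
E
```

```text
(218, 190) [-31.8  46.4 -24.3]
(338, 190) [-32.1  46.5  22.6]
(218, 188.5) [-31.8  47.  -24.3]
(222, 345) [-30.8 -30.8 -27.7]
(331, 345) [-31.1 -30.4  24.6]
(233, 170) [ 14.2  45.4 -25.2]
(323, 170) [13.9 45.5 23.6]
[[ 1.390e-02 -9.276e-01 -3.732e-01]
 [-2.000e-04 -3.732e-01  9.277e-01]
 [-9.999e-01 -1.280e-02 -5.400e-03]]
```

Call:
{"fn": "drive_tool", "kwargs": {"targets": [[0,-15,0,0,0],[0,-25,0,0,0],[0,-25,0,0,0],[0,-25,0,0,8],[0,-10,0,0,8],[0,0,0,0,8],[0,0,0,0,8],[0,0,0,0,8]]}}

```text
clock: 22.25
ee_pos: [424.7, 11.3, 114.1]
tcp_rot: [-0.416, 0.57, 0.411, 0.577]
ft_force: [-0.1, 0.5, -1.7]
width: 0.575
```

Call:
{"fn": "drive_tool", "kwargs": {"targets": [[0,0,0,0,8],[0,0,0,0,8],[0,0,0,0,8],[0,0,0,0,8],[0,0,0,0,8],[0,0,0,0,8],[0,0,0,0,8],[0,0,0,0,8]]}}

```text
clock: 23.05
ee_pos: [424.7, 11.3, 113.9]
tcp_rot: [-0.047, 0.701, 0.046, 0.71]
ft_force: [0.2, -0.5, -1.9]
width: 0.58
```

Call:
{"fn": "drive_tool", "kwargs": {"targets": [[0,0,0,0,8],[0,0,0,0,2],[0,0,0,0,0]]}}

```text
clock: 23.35
ee_pos: [424.7, 11.3, 113.9]
tcp_rot: [0.013, 0.702, -0.013, 0.712]
ft_force: [0.6, -0.1, -2.5]
width: 0.578
```

```bash
python3 - <<'E'
from h import *
s,R,j=state(); print(R.round(4),s['joints']); plan(653,-150,100,-1.9)
E
```

```text
[[ 1.280e-02  3.700e-02  9.992e-01]
 [-2.000e-04  9.993e-01 -3.700e-02]
 [-9.999e-01  3.000e-04  1.280e-02]] [-1.56538219e-01 -1.04164259e-01  1.94074326e+00  1.90864559e-03
  1.29229500e+00 -1.20019677e-01]
t=23.35 pos [424.7  11.3 113.9] jaw -2.1 | tool d [  16.9 -152.8  233.9] yaw -0.2
```

Call:
{"fn": "drive_tool", "kwargs": {"targets": [[0,0,-15,20,0],[0,0,-22,35,0],[0,0,-22,35,0],[0,0,-22,35,0],[0,0,-22,35,0],[0,0,-22,35,0],[0,0,-18,25,0],[0,0,-10,14,0]]}}

```text
clock: 24.15
ee_pos: [654.4, -151.7, 116.0]
tcp_rot: [0.013, 0.703, -0.012, 0.711]
ft_force: [-0.5, 1.0, -2.0]
width: 0.578
```

Call:
{"fn": "drive_tool", "kwargs": {"targets": [[0,0,0,0,0],[0,0,0,0,0]]}}

```text
clock: 24.35
ee_pos: [652.7, -150.1, 116.1]
tcp_rot: [0.013, 0.703, -0.012, 0.711]
ft_force: [0.5, 0.2, -1.0]
width: 0.575
```

```bash
python3 - <<'E'
from h import *
plan(653,-178,60,-1.9)
for n in ('wrist','side'): cv2.imwrite(f'pics/{n}12.png',grab_frame(n))
zoom(cv2.imread('pics/side12.png'),200,60,380,190,4.4,'pics/s12z.png')
E
```

```text
t=24.35 pos [ 652.7 -150.1  116.1] jaw -2.0 | tool d [ 56.1 -27.9   0.6] yaw -0.1
```

View pics/wrist12.png

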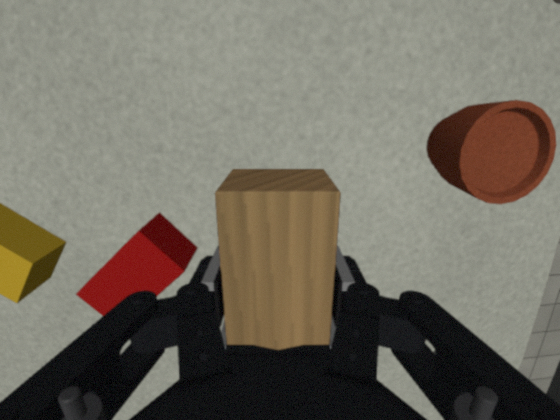

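View pics/s12z.png

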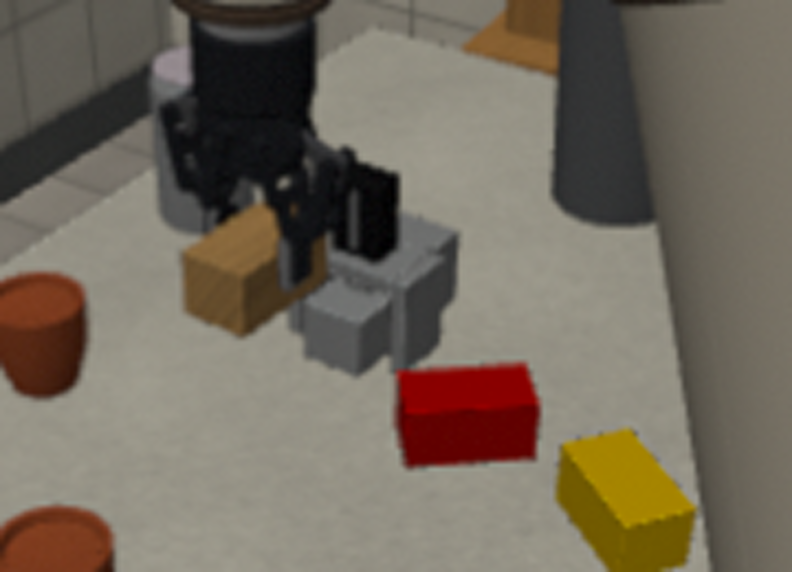

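Call:
{"fn": "drive_tool", "kwargs": {"targets": [[0,15,-6,0,0],[0,20,-8,0,0],[0,20,-8,0,0],[0,20,0,0,0],[0,13,0,0,0],[0,6,0,0,0],[0,0,0,0,0],[0,0,0,0,0]]}}

```text
clock: 25.25
ee_pos: [653.7, -172.1, 23.3]
tcp_rot: [0.013, 0.702, -0.013, 0.712]
ft_force: [-0.6, 0.4, -1.6]
width: 0.572
```

```bash
python3 - <<'E'
from h import *
plan(653,-188,15,-1.9);print(observe()['ft_force'])
E
```

```text
t=25.25 pos [ 653.7 -172.1   23.3] jaw -2.1 | tool d [  8.3 -15.9  -0.2] yaw -0.2
[-0.55562504  0.37770256 -1.64855144]
```

Lower to about 1 mm above the floor, then slide in.

Call:
{"fn": "drive_tool", "kwargs": {"targets": [[0,3,0,0,0],[0,3,0,0,0],[0,1,0,0,0],[0,0,0,0,0]]}}

```text
clock: 25.65
ee_pos: [653.5, -172.1, 15.6]
tcp_rot: [0.013, 0.703, -0.013, 0.711]
ft_force: [-0.6, -0.9, -2.1]
width: 0.577
```

Call:
{"fn": "drive_tool", "kwargs": {"targets": [[0,0,-4,0,0],[0,0,-4,0,0],[0,0,-2,0,0],[0,0,0,0,0]]}}

```text
clock: 26.05
ee_pos: [653.0, -182.7, 15.5]
tcp_rot: [0.013, 0.703, -0.013, 0.711]
ft_force: [0.0, -0.9, -1.4]
width: 0.575
```

Call:
{"fn": "drive_tool", "kwargs": {"targets": [[0,0,-1,0,0],[0,0,-1,0,0],[0,0,-1,0,0],[0,0,0,0,0]]}}

```text
clock: 26.45
ee_pos: [653.0, -185.2, 15.5]
tcp_rot: [0.013, 0.703, -0.013, 0.711]
ft_force: [-0.2, -1.1, 0.2]
width: 0.576
```

Call:
{"fn": "drive_tool", "kwargs": {"targets": [[0,0,-1,0,0],[0,0,-1,0,0],[0,0,0,0,0]]}}

```text
clock: 26.75
ee_pos: [652.9, -186.9, 15.5]
tcp_rot: [0.013, 0.703, -0.013, 0.711]
ft_force: [-0.4, 3.9, -0.0]
width: 0.575
```

Call:
{"fn": "drive_tool", "kwargs": {"targets": [[0,0.5,0,0,0],[0,0,0,0,0]]}}

```text
clock: 26.95
ee_pos: [652.9, -186.9, 15.3]
tcp_rot: [0.013, 0.703, -0.013, 0.711]
ft_force: [-1.3, 4.3, 5.2]
width: 0.577
```

```bash
python3 - <<'E'
from h import *
plan(653,-188,15,-1.9);print(observe()['ft_force'])
for n in ('side','top'): cv2.imwrite(f'pics/{n}13.png',grab_frame(n))
zoom(cv2.imread('pics/side13.png'),230,80,350,170,6.5,'pics/s13z.png')
E
```

```text
t=26.95 pos [ 652.9 -186.9   15.3] jaw -2.1 | tool d [ 0.3 -1.1  0.1] yaw -0.2
[-1.33133985  4.34663132  5.23144376]
```

View pics/s13z.png

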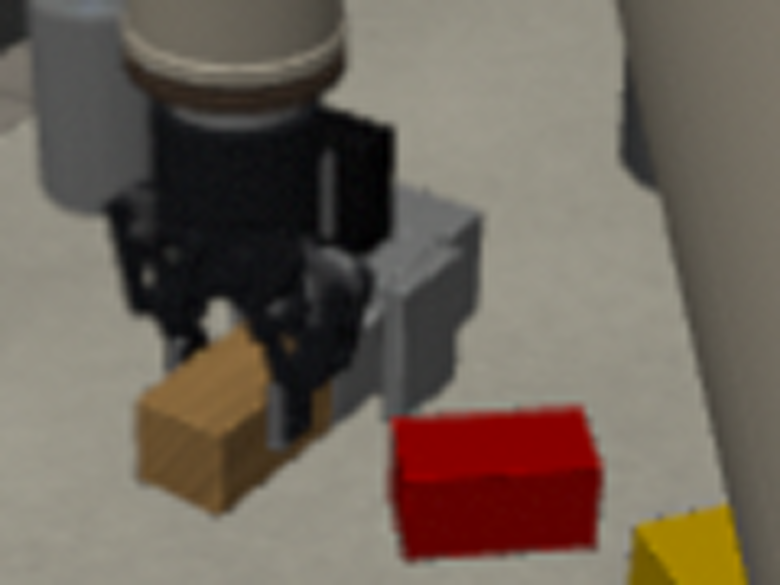

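Call:
{"fn": "drive_tool", "kwargs": {"targets": [[1,-0.5,0,0,0],[1,0,0,0,0],[1,0,0,0,0],[1,0,0,0,0],[1,-20,0,0,0],[1,-40,0,0,0],[1,-45,10,0,0],[1,-45,20,0,0]]}}

```text
clock: 27.85
ee_pos: [651.7, -157.8, 166.9]
tcp_rot: [0.013, 0.703, -0.014, 0.711]
ft_force: [1.8, 1.1, -0.3]
width: 0.999
```

Call:
{"fn": "drive_tool", "kwargs": {"targets": [[1,-30,0,0,0],[1,-30,0,0,0],[1,0,0,0,0]]}}

```text
clock: 28.15
ee_pos: [652.4, -157.4, 230.4]
tcp_rot: [0.012, 0.7, -0.014, 0.714]
ft_force: [0.1, -1.8, 0.8]
width: 0.999
```

```bash
python3 - <<'E'
from h import *
plan(420,184,200,107);print(observe()['joints'])
p=camera_params('wrist'); np.save('p14.npy',p,allow_pickle=True)
for n in ('wrist','side','top'): cv2.imwrite(f'pics/{n}14.png',grab_frame(n))
zoom(cv2.imread('pics/side14.png'),220,80,360,180,5.5,'pics/s14z.png')
E
```

```text
t=28.15 pos [ 652.4 -157.4  230.4] jaw -2.1 | tool d [  25.2  332.8 -245.2] yaw 70.9
[-0.35341693  0.34036381  1.20531563  0.0041566   1.57746779 -0.31698836]
```

View pics/wrist14.png

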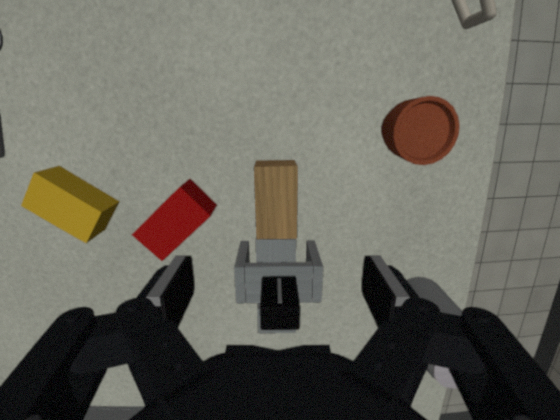

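View pics/s14z.png

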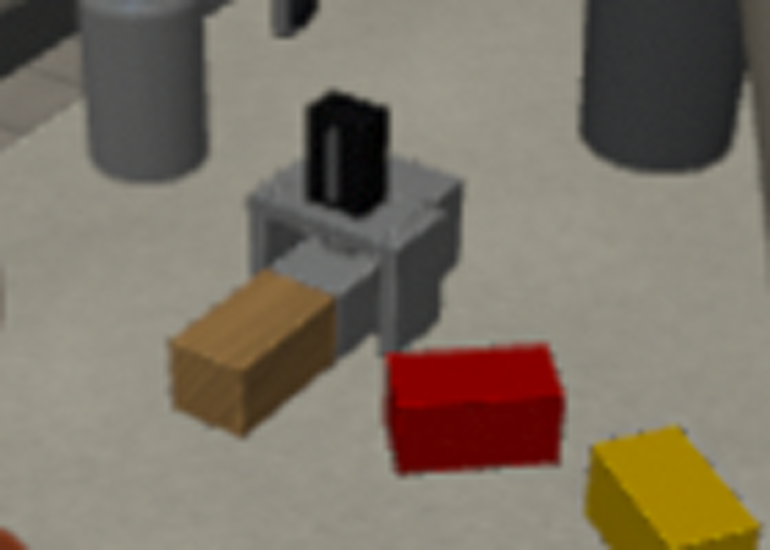

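View pics/top14.png

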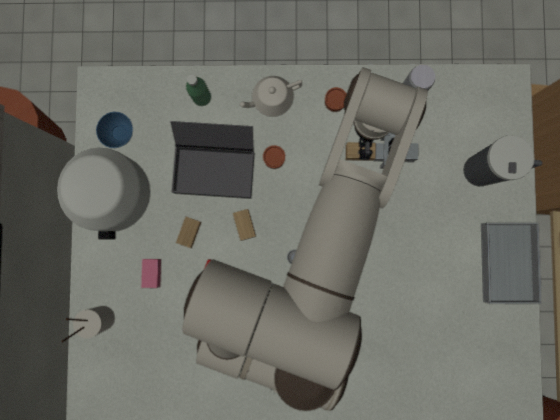

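```bash
python3 - <<'E'
from h import *
zoom(cv2.imread('pics/wrist14.png'),230,150,330,270,6,'pics/w14z.png')
s,R,j=state(); print(R[:,0])
E
```

```text
[ 1.16389318e-02  1.58780537e-04 -9.99932253e-01]
```

View pics/w14z.png

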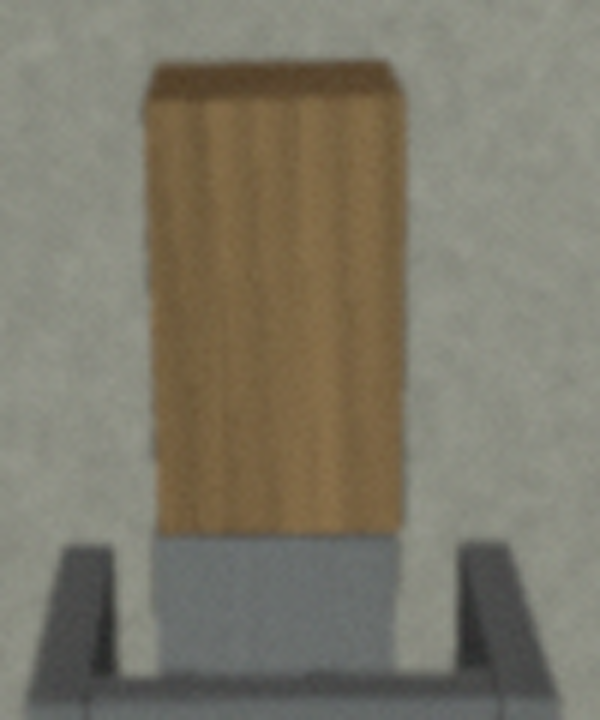

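Call:
{"fn": "drive_tool", "kwargs": {"targets": [[1,0,25,-10,0],[1,0,40,-28,0],[1,0,42,-32,0],[1,0,42,-32,0],[1,0,42,-32,0],[1,0,42,-32,0],[1,0,42,-32,0],[1,0,38,-30,0]]}}

```text
clock: 29.1
ee_pos: [441.2, 153.7, 221.6]
tcp_rot: [0.013, 0.703, -0.013, 0.711]
ft_force: [1.3, 0.2, -0.7]
width: 0.999
```

Call:
{"fn": "drive_tool", "kwargs": {"targets": [[1,0,20,-17,8],[1,0,0,0,8],[1,0,0,0,8],[1,0,0,0,8],[1,0,0,0,8],[1,0,0,0,8],[1,0,0,0,8],[1,0,0,0,8]]}}

```text
clock: 29.9
ee_pos: [426.4, 173.0, 221.3]
tcp_rot: [0.389, 0.588, -0.386, 0.595]
ft_force: [-0.2, 0.0, 0.3]
width: 0.999
```

Call:
{"fn": "drive_tool", "kwargs": {"targets": [[1,0,0,0,7],[1,0,0,0,0]]}}

```text
clock: 30.1
ee_pos: [426.4, 173.0, 221.5]
tcp_rot: [0.424, 0.564, -0.42, 0.571]
ft_force: [-0.0, -0.0, 0.4]
width: 1.001
```

```bash
python3 - <<'E'
from h import *
s,R,j=state(); print(R[:,0]); plan(420,184,200,107);print(observe()['joints'])
p=camera_params('wrist'); np.save('p15.npy',p,allow_pickle=True)
cv2.imwrite('pics/w15.png',grab_frame('wrist'))
E
```

```text
[ 1.06466526e-02 -5.45218851e-04 -9.99943174e-01]
t=30.10 pos [426.4 173.  221.5] jaw -73.2 | tool d [ 21.4  -3.2 -12.4] yaw -0.2
[ 0.21979915 -0.09511579  1.70931241 -0.00285755  1.5171244   1.49820177]
```

View pics/w15.png

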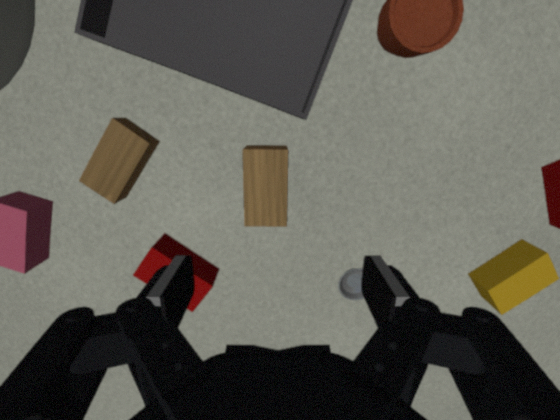

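```bash
python3 - <<'E'
from h import *
zoom(cv2.imread('pics/w15.png'),225,130,305,240,7,'pics/w15z.png')
E
```

```text
(no output)
```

View pics/w15z.png

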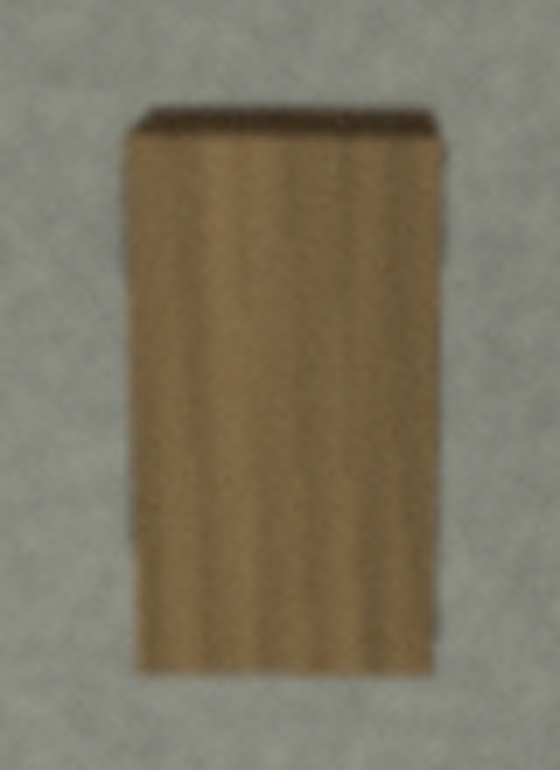

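```bash
python3 - <<'E'
from h import *
p=np.load('p15.npy',allow_pickle=True).item()
L=[(a/7+225,b/7+130) for a,b in [(127,137),(441,137),(434,676),(138,676)]]
for z in (32,46):
    q=onz(p,L,z)[:,:2]; w=[np.linalg.norm(q[i]-q[(i+1)%4]) for i in range(4)]; d=q[2]+q[3]-q[0]-q[1]
    print(z,q.mean(0).round(1),np.round(w,1),(np.degrees(np.arctan2(d[1],d[0]))%180).round(1)); c=q.mean(0)
plan(c[0],c[1],100,107.3)
E
```

```text
32 [415.7 182.5] [50.7 93.  51.6 93.1] 16.3
46 [419.2 183. ] [48.5 89.1 49.4 89.1] 16.3
t=30.15 pos [426.5 173.1 221.6] jaw -73.0 | tool d [121.5  -5.2 -12. ] yaw -0.3
```

```bash
python3 - <<'E'
from h import *
plan(419.2,183,13,106.6)
E
```

```text
t=30.15 pos [426.5 173.1 221.6] jaw -73.0 | tool d [208.5  -6.2 -12.4] yaw 0.4
```

Call:
{"fn": "drive_tool", "kwargs": {"targets": [[1,10,-6,-12,0.4],[1,30,0,0,0],[1,40,0,0,0],[1,40,0,0,0],[1,20,0,0,0],[1,0,0,0,0]]}}

```text
clock: 30.75
ee_pos: [417.5, 182.4, 79.6]
tcp_rot: [0.423, 0.565, -0.421, 0.57]
ft_force: [-0.1, -0.2, 0.7]
width: 1.001
```

```bash
python3 - <<'E'
from h import *
plan(419.2,183,13,106.6)
cv2.imwrite('pics/w16.png',grab_frame('wrist'))
E
```

```text
t=30.75 pos [417.5 182.4  79.6] jaw -73.3 | tool d [66.6  1.3 -0.3] yaw 0.1
```

View pics/w16.png

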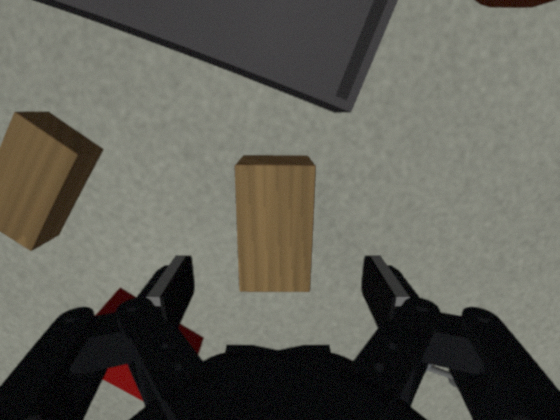

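Call:
{"fn": "drive_tool", "kwargs": {"targets": [[1,15,1,0,0],[1,20,0,0,0],[1,18,0,0,0],[1,10,0,0,0],[1,3,0,0,0],[1,0,0,0,0]]}}

```text
clock: 31.4
ee_pos: [421.5, 183.3, 17.2]
tcp_rot: [0.426, 0.563, -0.42, 0.57]
ft_force: [-0.8, 0.6, -0.5]
width: 0.999
```

Call:
{"fn": "drive_tool", "kwargs": {"targets": [[0,0,0,0,0],[0,0,0,0,0],[0,0,0,0,0],[0,0,0,0,0],[0,0,0,0,0]]}}

```text
clock: 31.9
ee_pos: [421.6, 183.3, 17.5]
tcp_rot: [0.426, 0.563, -0.42, 0.57]
ft_force: [-2.5, -1.2, 9.1]
width: 0.575
```

```bash
python3 - <<'E'
from h import *
plan(419.2,183,13,106.6)
im=grab_frame('wrist');cv2.imwrite('pics/w17.png',im); zoom(im,200,150,350,350,3,'pics/w17z.png')
p=camera_params('wrist'); s,R,j=state()
for v in (180,185,190,195): print(v,(R.T@(onz(p,(278,v),46)[0]-s['ee_pos'])).round(1))
E
```

```text
t=31.90 pos [421.6 183.3  17.5] jaw -73.5 | tool d [ 4.4 -2.4 -0.4] yaw -0.1
180 [-27.9  51.5   1.2]
185 [-27.9  49.4   1.2]
190 [-28.   47.3   1.2]
195 [-28.   45.2   1.2]
```

View pics/w17z.png

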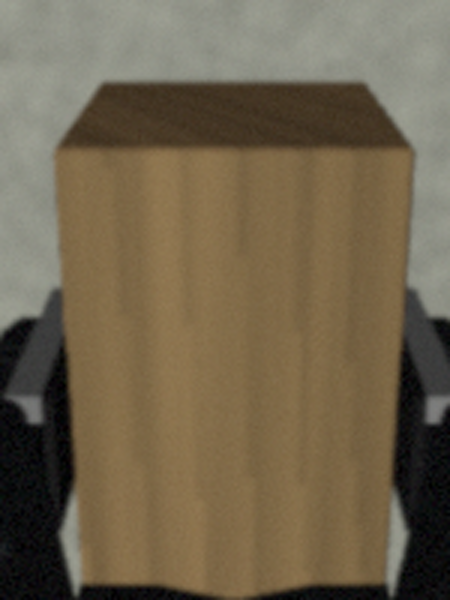

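Call:
{"fn": "drive_tool", "kwargs": {"targets": [[0,-15,0,0,0],[0,-25,0,0,0],[0,-30,0,0,0],[0,-30,0,0,-8],[0,-10,0,0,-8],[0,0,0,0,-8],[0,0,0,0,-8],[0,0,0,0,-8]]}}

```text
clock: 32.75
ee_pos: [419.7, 183.2, 126.9]
tcp_rot: [0.203, 0.673, -0.2, 0.682]
ft_force: [0.2, -0.1, -1.6]
width: 0.576
```

Call:
{"fn": "drive_tool", "kwargs": {"targets": [[0,0,0,0,-8],[0,0,0,0,-8],[0,0,0,0,-8],[0,0,0,0,-7.5],[0,0,0,0,0]]}}

```text
clock: 33.25
ee_pos: [419.7, 183.2, 126.7]
tcp_rot: [0.011, 0.702, -0.011, 0.712]
ft_force: [1.8, 0.5, -1.4]
width: 0.575
```

```bash
python3 - <<'E'
from h import *
s,R,j=state(); print(R[:,0]);plan(655.5,-70,118,-2)
E
```

```text
[ 1.27531271e-02 -5.02268146e-05 -9.99918674e-01]
t=33.25 pos [419.7 183.2 126.7] jaw -1.8 | tool d [  11.8 -245.5  243.7] yaw 0.2
```

Call:
{"fn": "drive_tool", "kwargs": {"targets": [[0,0,-25,25,0],[0,0,-33,33,0],[0,0,-35,35,0],[0,0,-35,35,0],[0,0,-35,35,0],[0,0,-35,35,0],[0,0,-30,28,0],[0,0,-17,18,0]]}}

```text
clock: 34.05
ee_pos: [656.3, -72.9, 129.1]
tcp_rot: [0.015, 0.703, -0.015, 0.711]
ft_force: [-0.7, 0.1, -1.0]
width: 0.578
```

Call:
{"fn": "drive_tool", "kwargs": {"targets": [[0,0,0,0,0],[0,15,0,0,0.2],[0,25,0,0,0],[0,25,0,0,0],[0,20,0,0,0],[0,10,0,0,0],[0,0,0,0,0]]}}

```text
clock: 34.75
ee_pos: [655.1, -69.3, 32.9]
tcp_rot: [0.014, 0.703, -0.014, 0.71]
ft_force: [-0.1, 0.2, -1.0]
width: 0.575
```

```bash
python3 - <<'E'
from h import *
s,R,j=state(); print(R[:,0]);plan(655.5,-94.8,18.5,-2)
im=grab_frame('side'); zoom(im,200,70,360,190,5,'pics/s18z.png')
E
```

```text
[ 9.99878281e-03  5.56952311e-04 -9.99949856e-01]
t=34.75 pos [655.1 -69.3  32.9] jaw -2.2 | tool d [ 14.4 -25.4   1.3] yaw -0.2
```

View pics/s18z.png

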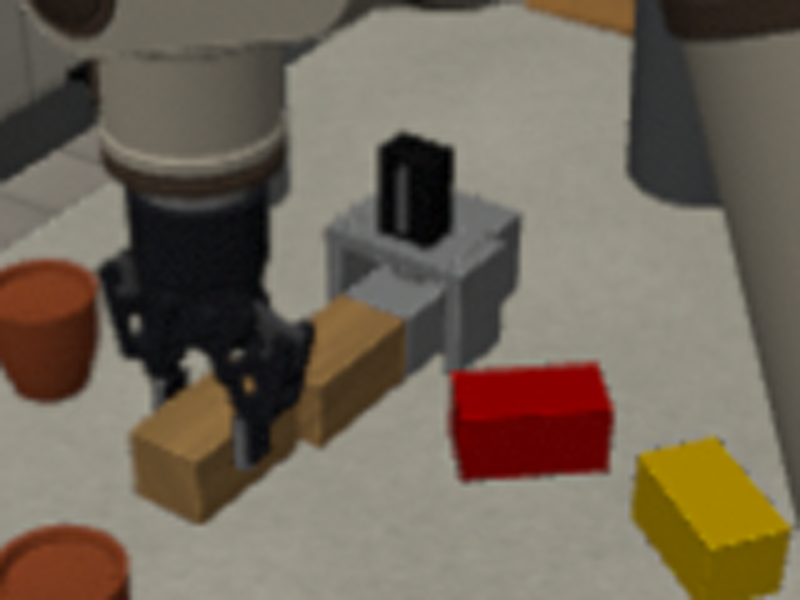

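Call:
{"fn": "drive_tool", "kwargs": {"targets": [[0,5,0,1,0],[0,5,0,0,0],[0,3,0,0,0],[0,0,0,0,0],[0,0,-6,0,0],[0,0,-6,0,0],[0,0,-5,0,0],[0,0,0,0,0]]}}

```text
clock: 35.6
ee_pos: [656.7, -88.2, 21.7]
tcp_rot: [0.014, 0.702, -0.014, 0.711]
ft_force: [0.5, 0.2, -1.9]
width: 0.574
```

Call:
{"fn": "drive_tool", "kwargs": {"targets": [[0,0.5,-2,0,0],[0,0,-1,0,0],[0,0,-1,0,0],[0,0,0,0,0]]}}

```text
clock: 36.0
ee_pos: [656.6, -91.2, 21.0]
tcp_rot: [0.014, 0.703, -0.014, 0.711]
ft_force: [0.1, 0.5, -0.6]
width: 0.574
```

Call:
{"fn": "drive_tool", "kwargs": {"targets": [[0,1.5,0,-1,0],[0,1,0,0,0],[0,0,-1,0,0],[0,0,0,0,0]]}}

```text
clock: 36.4
ee_pos: [655.4, -91.9, 18.4]
tcp_rot: [0.014, 0.703, -0.013, 0.711]
ft_force: [-0.1, 2.5, -1.7]
width: 0.579
```

Call:
{"fn": "drive_tool", "kwargs": {"targets": [[0,0,-1,0,0],[0,0,-1,0,0],[0,0,0,0,0]]}}

```text
clock: 36.7
ee_pos: [655.6, -92.9, 18.6]
tcp_rot: [0.014, 0.702, -0.013, 0.711]
ft_force: [1.6, 12.0, -0.2]
width: 0.575
```

Call:
{"fn": "drive_tool", "kwargs": {"targets": [[0,0.5,0.7,0,0],[0,0.3,0,0,0],[0,0,0,0,0]]}}

```text
clock: 37.0
ee_pos: [655.7, -92.8, 18.0]
tcp_rot: [0.014, 0.702, -0.013, 0.711]
ft_force: [-1.3, 6.9, 0.5]
width: 0.575
```

```bash
python3 - <<'E'
from h import *
s,R,j=state(); plan(655.5,-94.8,18.5,-2)
im=grab_frame('side'); cv2.imwrite('pics/side19.png',im); zoom(im,200,70,360,190,5,'pics/s19z.png')
a=cv2.imread('pics/side14.png')
# sub-pixel shift of gauge/endblock region between side7 (before), side14, now
g=lambda x:cv2.cvtColor(x,cv2.COLOR_BGR2GRAY).astype(np.float32)[105:150,278:306]
b=cv2.imread('pics/side7.png')
w=cv2.createHanningWindow((28,45),cv2.CV_32F)
print(cv2.phaseCorrelate(g(b),g(a),w),cv2.phaseCorrelate(g(b),g(im),w),cv2.phaseCorrelate(g(a),g(im),w))
E
```

```text
t=37.00 pos [655.7 -92.8  18. ] jaw -2.2 | tool d [-0.5 -2.  -0.1] yaw -0.2
((0.03180580858991888, 0.4438854847090212), 0.9605679670969646) ((0.007704706517120741, 0.5852613191581817), 1.003817413471363) ((-0.02461182922759164, 0.6095784070365795), 0.9726692909664578)
```

View pics/s19z.png

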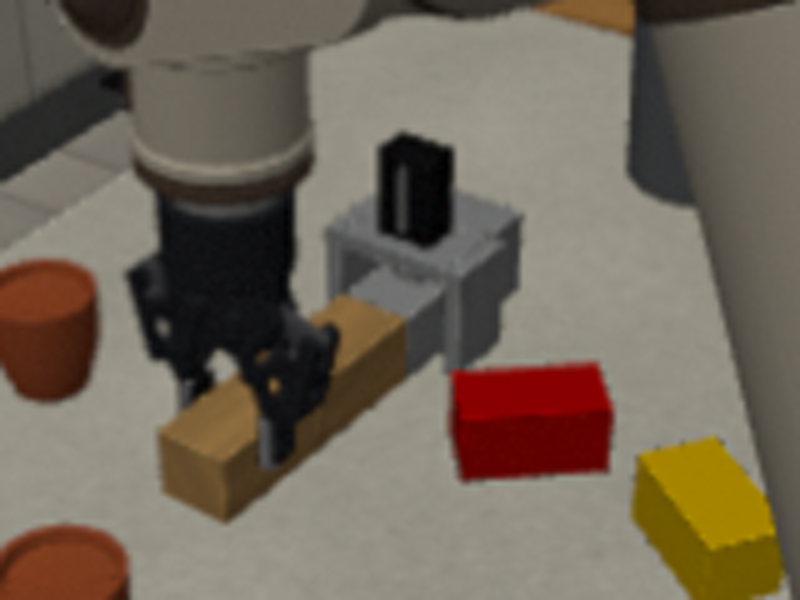

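Call:
{"fn": "drive_tool", "kwargs": {"targets": [[0,0.5,0.3,0,0],[0,0,0,0,0]]}}

```text
clock: 37.25
ee_pos: [655.7, -92.8, 17.8]
tcp_rot: [0.014, 0.702, -0.013, 0.712]
ft_force: [-1.2, 4.4, 5.5]
width: 0.574
```

Call:
{"fn": "drive_tool", "kwargs": {"targets": [[1,-0.3,0,0,0],[1,0,0,0,0],[1,0,0,0,0],[1,0,0,0,0],[1,-20,0,0,0],[1,-40,0,0,0],[1,-45,0,0,0],[1,-45,0,0,0]]}}

```text
clock: 38.05
ee_pos: [653.3, -93.2, 169.1]
tcp_rot: [0.014, 0.703, -0.014, 0.711]
ft_force: [0.4, -0.4, 0.4]
width: 1.005
```

Call:
{"fn": "drive_tool", "kwargs": {"targets": [[1,-30,0,0,0],[1,-30,0,0,0],[1,0,0,0,0]]}}

```text
clock: 38.35
ee_pos: [654.0, -93.5, 232.3]
tcp_rot: [0.013, 0.7, -0.014, 0.714]
ft_force: [0.2, 0.1, 0.4]
width: 0.997
```

```bash
python3 - <<'E'
from h import *
plan(398.3,363,230,70.4);print(observe()['joints'])
p=camera_params('wrist'); np.save('p20.npy',p,allow_pickle=True)
for n in ('wrist','side','top'): cv2.imwrite(f'pics/{n}20.png',grab_frame(n))
zoom(cv2.imread('pics/side20.png'),220,80,360,180,5.5,'pics/s20z.png')
zoom(cv2.imread('pics/wrist20.png'),210,130,340,330,3,'pics/w20z.png')
E
```

```text
t=38.35 pos [654.  -93.5 232.3] jaw -2.2 | tool d [  -3.3  446.3 -273.1] yaw -72.6
[-0.26000403  0.31735659  1.23158135  0.00307873  1.57392023 -0.2215343 ]
```

View pics/w20z.png

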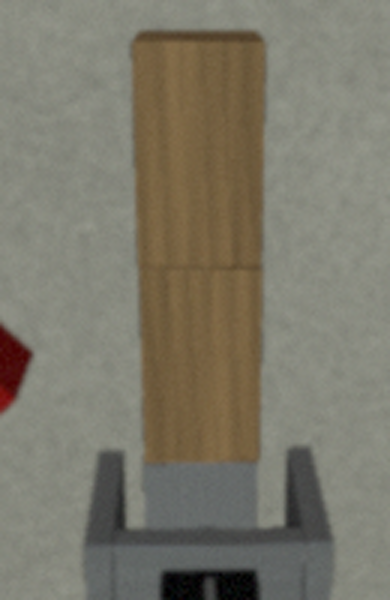

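View pics/s20z.png

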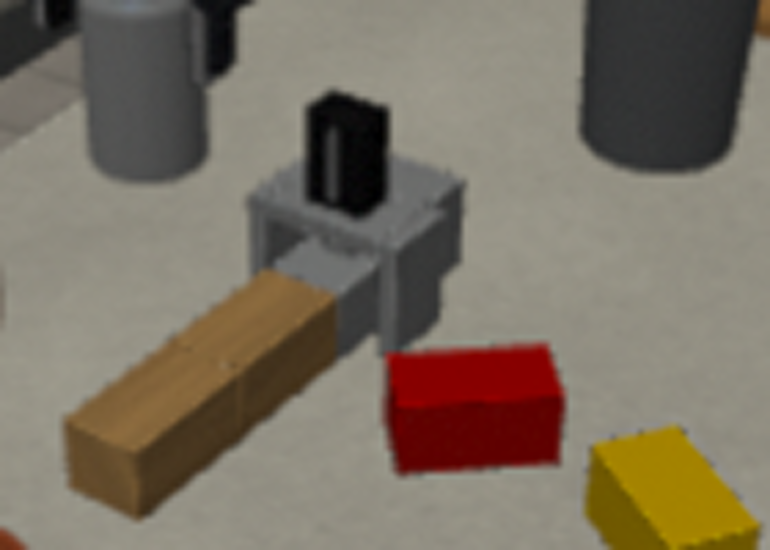

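View pics/top20.png

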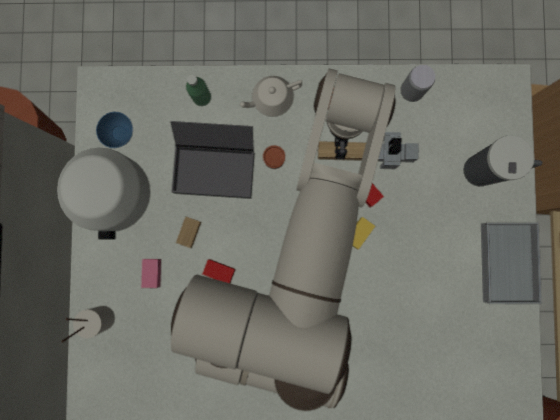

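```bash
python3 - <<'E'
from h import *
p=np.load('p20.npy',allow_pickle=True).item()
f=lambda a,b:(210+a/3,130+b/3)
q=onz(p,[f(201,463),f(201,267),f(201,41)],46)
print(q.round(1),np.diff(q[:,1]))
q=onz(p,[f(145,463),f(260,463),f(146,440),f(138.5,269),f(261.5,269),f(134,42),f(264.5,42),f(145,469),f(257,469)],46);print(q[:,:2].round(1))
zoom(cv2.imread('pics/wrist20.png'),245,205,305,235,12,'pics/w20j.png')
E
```

```text
[[ 653.  -231.3   46. ]
 [ 656.5 -140.7   46. ]
 [ 659.9  -51.6   46. ]] [90.55252382 89.14802389]
[[ 628.8 -230.1]
 [ 678.6 -232.6]
 [ 629.9 -218.7]
 [ 631.5 -140.4]
 [ 680.7 -142.7]
 [ 635.2  -50.9]
 [ 683.5  -52.8]
 [ 628.6 -233.1]
 [ 677.2 -235.5]]
```

View pics/w20j.png

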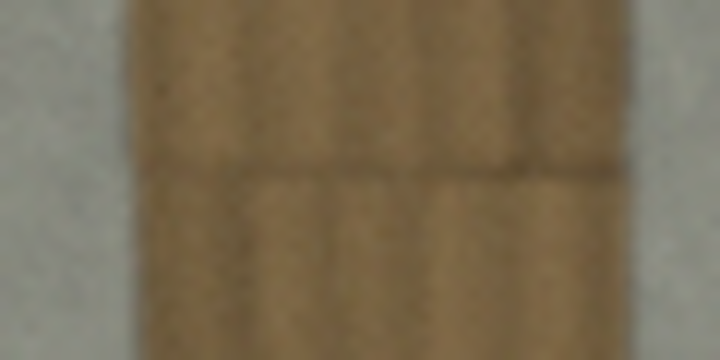

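Call:
{"fn": "drive_tool", "kwargs": {"targets": [[1,0,25,-15,0],[1,0,38,-23,0],[1,0,38,-24,0],[1,0,38,-24,0],[1,0,38,-24,0],[1,0,38,-24,0],[1,0,38,-24,0],[1,0,38,-24,0]]}}

```text
clock: 39.3
ee_pos: [480.6, 205.8, 224.0]
tcp_rot: [0.014, 0.703, -0.014, 0.711]
ft_force: [1.1, 0.7, -0.8]
width: 0.997
```

Call:
{"fn": "drive_tool", "kwargs": {"targets": [[1,0,38,-24,0],[1,0,38,-24,0],[1,0,35,-20,0],[1,-20,20,-10,-8],[1,-20,0,0,-8],[1,0,0,0,-8],[1,0,0,0,-8],[1,0,0,0,-8]]}}

```text
clock: 40.1
ee_pos: [408.5, 338.4, 263.0]
tcp_rot: [-0.233, 0.665, 0.229, 0.672]
ft_force: [-0.3, 0.3, 0.1]
width: 0.999
```

Call:
{"fn": "drive_tool", "kwargs": {"targets": [[1,0,0,0,-8],[1,0,0,0,-8],[1,0,0,0,-8],[1,0,0,0,-8],[1,0,0,0,-0.6],[1,0,0,0,0]]}}

```text
clock: 40.7
ee_pos: [408.6, 338.4, 263.5]
tcp_rot: [-0.409, 0.575, 0.404, 0.582]
ft_force: [0.6, 0.6, -0.5]
width: 1.003
```

```bash
python3 - <<'E'
from h import *
s,R,j=state(); print(R[:,0]);plan(398.3,363,230,70.4);print(observe()['joints'])
p=camera_params('wrist'); np.save('p21.npy',p,allow_pickle=True)
for n in ('wrist','top'): cv2.imwrite(f'pics/{n}21.png',grab_frame(n))
E
```

```text
[ 1.13095243e-02 -8.31472413e-04 -9.99935700e-01]
t=40.70 pos [408.6 338.4 263.5] jaw 70.2 | tool d [33.4 18.4 19.5] yaw -0.2
[ 0.55050187  0.04293784  1.49046009 -0.0066275   1.59899005 -0.67480274]
```

View pics/wrist21.png

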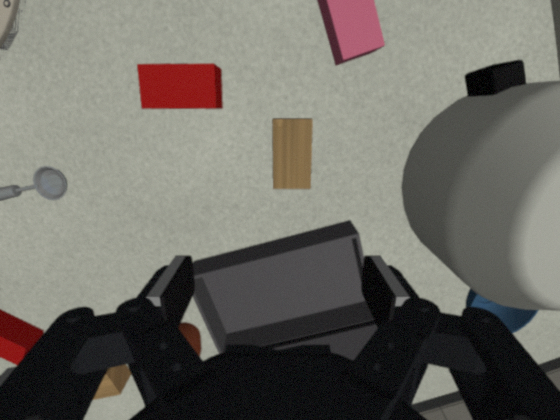

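View pics/top21.png

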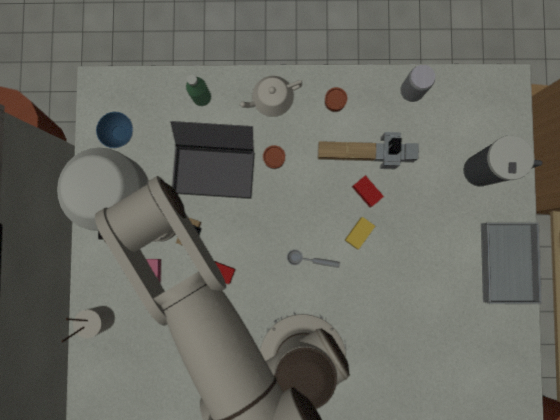

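```bash
python3 - <<'E'
from h import *
im=cv2.imread('pics/wrist21.png')
zoom(im,260,105,325,200,7,'pics/w21c.png'); zoom(im,170,200,390,360,3.6,'pics/w21b.png'); zoom(cv2.imread('pics/top21.png'),160,110,270,210,7,'pics/t21b.png')
E
```

```text
(no output)
```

View pics/w21c.png

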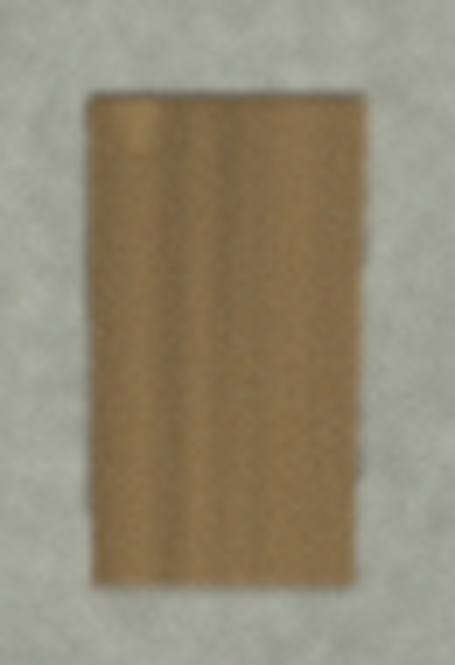

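View pics/w21b.png

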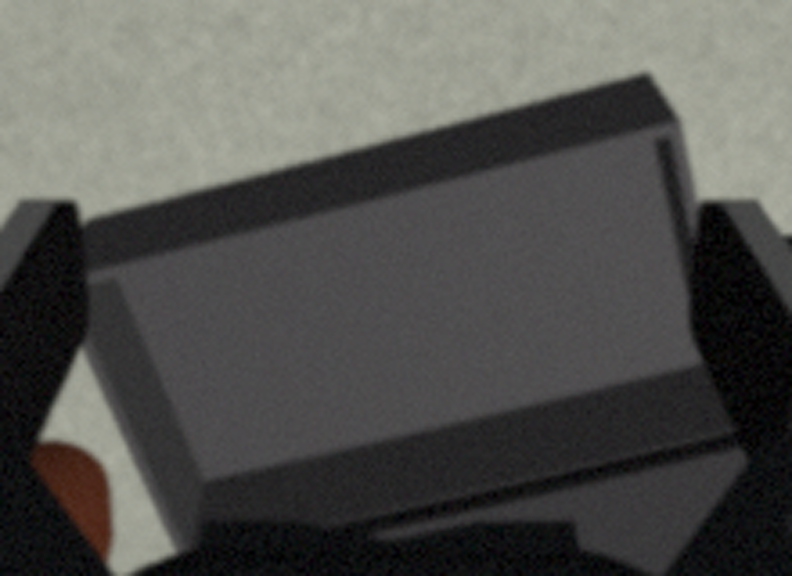

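View pics/t21b.png

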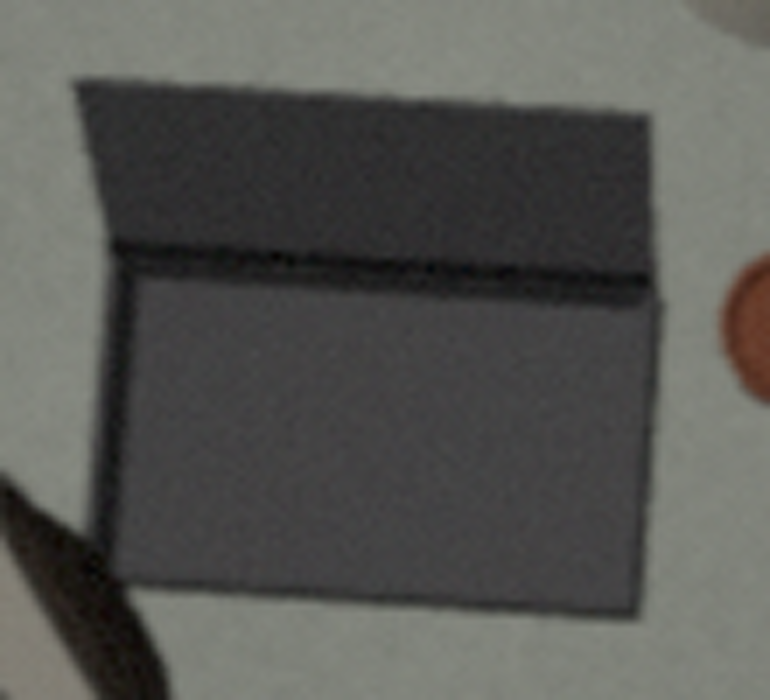

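```bash
python3 - <<'E'
from h import *
pt=camera_params('top'); f=lambda a,b:(160+a/7,110+b/7)
q=onz(pt,[f(638,617),f(658,295),f(112,242)],50)[:,:2]; print(q.round(1),np.linalg.norm(np.diff(q,axis=0),axis=1),'c',(q[0]+q[2])/2)
d=q[2]-q[1];print('ydir',np.degrees(np.arctan2(d[1],d[0])))
p=np.load('p21.npy',allow_pickle=True).item()
g=lambda a,b:(170+a/3.6,200+b/3.6)
w=onz(p,[g(677,122),g(88,282)],50)[:,:2]; print('wrist front rim',w.round(1)); d=w[0]-w[1];print(np.linalg.norm(d),np.degrees(np.arctan2(d[1],d[0])))
L=[(260+a/7,105+b/7) for a,b in [(89,93),(366,95),(354,587),(93,587)]]
for z in (32,46):
    q=onz(p,L,z)[:,:2]; ww=[np.linalg.norm(q[i]-q[(i+1)%4]) for i in range(4)]; d=q[2]+q[3]-q[0]-q[1]
    print(z,q.mean(0).round(1),np.round(ww,1),(np.degrees(np.arctan2(d[1],d[0]))%180).round(1))
    if z==32: c=q.mean(0)
plan(c[0],c[1],12,70.5)
E
```

```text
[[501.2 161.1]
 [647.  152.9]
 [672.1 400.5]] [145.98863262 248.87252488] c [586.64471925 280.82842011]
ydir 84.21079267611178
wrist front rim [[522.3 412.1]
 [510.4 178.1]]
234.36353568667514 87.08662404403894
32 [396.2 363.5] [48.8 89.9 49.4 90.1] 160.6
46 [393.9 363.5] [47.  86.5 47.5 86.8] 160.6
t=40.80 pos [408.7 338.5 264. ] jaw 70.2 | tool d [251.8  23.2  18.4] yaw -0.3
```

Call:
{"fn": "drive_tool", "kwargs": {"targets": [[1,10,12,9,-0.3],[1,30,11,9,0],[1,40,0,0,0],[1,40,0,0,0],[1,40,0,0,0],[1,25,0,0,0],[1,10,0,0,0],[1,0,0,0,0]]}}

```text
clock: 41.6
ee_pos: [394.8, 363.2, 68.1]
tcp_rot: [-0.412, 0.574, 0.406, 0.58]
ft_force: [-0.2, -0.3, -0.1]
width: 0.996
```

```bash
python3 - <<'E'
from h import *
plan(396.2,363.5,6,70.5)
cv2.imwrite('pics/w22.png',grab_frame('wrist'))
E
```

```text
t=41.60 pos [394.8 363.2  68.1] jaw 70.7 | tool d [62.2 -0.6  0.7] yaw 0.2
```

View pics/w22.png

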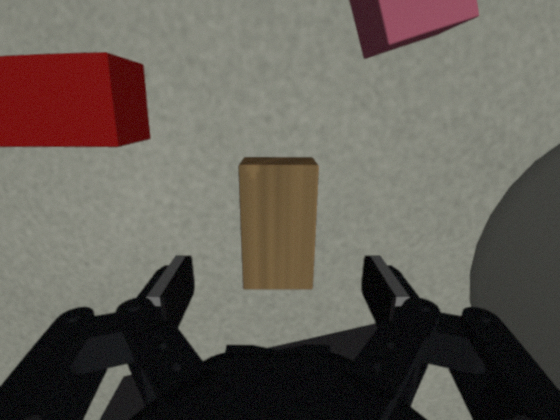

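Call:
{"fn": "drive_tool", "kwargs": {"targets": [[1,15,0,0,0],[1,18,0,0,0],[1,15,0,0,0],[1,10,0,0,0],[1,5,0,0,0],[1,0,0,0,0]]}}

```text
clock: 42.25
ee_pos: [396.5, 363.3, 6.5]
tcp_rot: [-0.412, 0.573, 0.406, 0.58]
ft_force: [-0.0, -0.5, 0.4]
width: 0.999
```

Call:
{"fn": "drive_tool", "kwargs": {"targets": [[0,0,0,0,0],[0,0,0,0,0],[0,0,0,0,0],[0,0,0,0,0],[0,0,0,0,0]]}}

```text
clock: 42.75
ee_pos: [396.7, 363.4, 7.1]
tcp_rot: [-0.412, 0.573, 0.407, 0.581]
ft_force: [-1.6, 0.3, 6.8]
width: 0.571
```

Call:
{"fn": "drive_tool", "kwargs": {"targets": [[0,-15,0,0,0],[0,-25,0,0,0],[0,-35,0,0,0],[0,-35,0,0,0],[0,-20,0,0,-8],[0,0,0,0,-8],[0,0,0,0,0]]}}

```text
clock: 43.45
ee_pos: [394.8, 363.3, 137.0]
tcp_rot: [-0.489, 0.51, 0.483, 0.517]
ft_force: [0.3, -0.3, -1.4]
width: 0.576
```

```bash
python3 - <<'E'
from h import *
plan(587,282,130,87)
cv2.imwrite('pics/w23.png',grab_frame('wrist'))
E
```

```text
t=43.45 pos [394.8 363.3 137. ] jaw 86.9 | tool d [   9.5 -196.2  -70.6] yaw -0.1
```

View pics/w23.png

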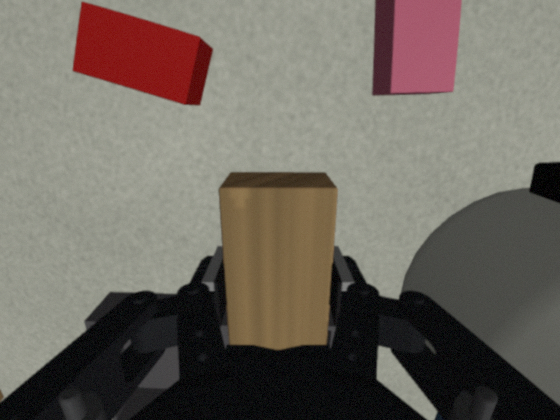

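Call:
{"fn": "drive_tool", "kwargs": {"targets": [[0,0,-20,-7,0],[0,0,-30,-11,0],[0,0,-35,-13,0],[0,0,-35,-13,0],[0,0,-35,-12,0],[0,0,-25,-9,0],[0,0,-16,-5,0],[0,0,0,0,0]]}}

```text
clock: 44.3
ee_pos: [587.6, 280.7, 137.3]
tcp_rot: [-0.487, 0.513, 0.481, 0.518]
ft_force: [-1.1, 0.4, -1.6]
width: 0.57
```

```bash
python3 - <<'E'
from h import *
plan(587,282,14,87)
for n in ('wrist','side'):cv2.imwrite(f'pics/{n}24.png',grab_frame(n))
E
```

```text
t=44.30 pos [587.6 280.7 137.3] jaw 86.3 | tool d [123.3   2.1   1.3] yaw -0.7
```

View pics/wrist24.png

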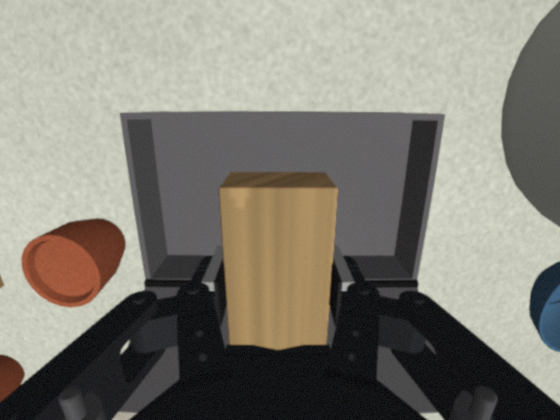

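View pics/side24.png

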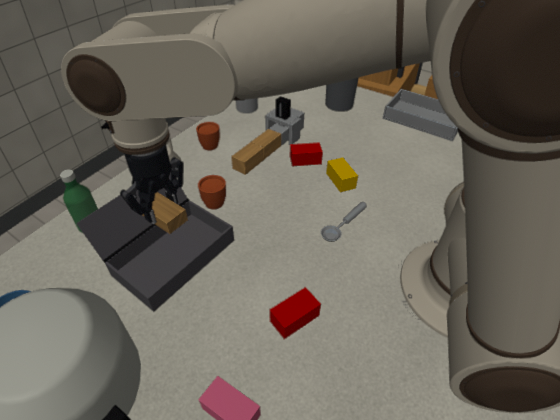

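```bash
python3 - <<'E'
from h import *
p=camera_params('wrist'); s,R,j=state()
for uv,z in [((122,112),50),((443,113),50),((146,284),50),((416,284),50),((205,255),5)]:
    print(uv,(R.T@(onz(p,uv,z)[0]-s['ee_pos'])).round(1))
E
```

```text
(122, 112) [  86.9   76.5 -119.6]
(443, 113) [ 86.9  76.  126.5]
(146, 284) [  88.6  -75.4 -122.1]
(416, 284) [ 88.6 -75.5 127.7]
(205, 255) [133.5 -68.5 -77. ]
```

Call:
{"fn": "drive_tool", "kwargs": {"targets": [[0,15,0,3,0],[0,25,0,0,0],[0,25,0,0,0],[0,25,0,0,0],[0,15,0,0,0],[0,8,0,0,0],[0,4,0,0,0],[0,0,0,0,0]]}}

```text
clock: 45.2
ee_pos: [588.0, 285.2, 21.9]
tcp_rot: [-0.488, 0.511, 0.482, 0.517]
ft_force: [0.7, 0.5, -0.6]
width: 0.571
```

Call:
{"fn": "drive_tool", "kwargs": {"targets": [[0,3,0,0,0],[0,2,0,0,0],[0,0,0,0,0]]}}

```text
clock: 45.5
ee_pos: [588.1, 284.9, 16.8]
tcp_rot: [-0.488, 0.511, 0.482, 0.517]
ft_force: [-0.2, -0.1, -1.6]
width: 0.575
```

Call:
{"fn": "drive_tool", "kwargs": {"targets": [[0,2,0,0,0],[0,1.5,0,0,0],[0,0,0,0,0]]}}

```text
clock: 45.8
ee_pos: [588.0, 284.9, 12.9]
tcp_rot: [-0.488, 0.511, 0.482, 0.517]
ft_force: [0.2, 1.2, -1.1]
width: 0.569
```

Call:
{"fn": "drive_tool", "kwargs": {"targets": [[0,0.7,0,0,0],[0,0.5,0,0,0],[0,0,0,0,0]]}}

```text
clock: 46.1
ee_pos: [588.2, 285.0, 12.2]
tcp_rot: [-0.488, 0.511, 0.482, 0.517]
ft_force: [-2.3, -0.7, 3.4]
width: 0.572
```

Contact with the box floor. Release and rise.

Call:
{"fn": "drive_tool", "kwargs": {"targets": [[1,0,0,0,0],[1,0,0,0,0],[1,0,0,0,0],[1,-10,0,0,0],[1,-30,0,0,0],[1,-40,0,0,0],[1,-45,0,0,0],[1,-45,0,0,0]]}}

```text
clock: 46.9
ee_pos: [585.6, 284.9, 184.5]
tcp_rot: [-0.489, 0.511, 0.482, 0.517]
ft_force: [1.2, 0.2, -0.1]
width: 1.0
```

Call:
{"fn": "drive_tool", "kwargs": {"targets": [[1,-40,0,0,0],[1,-30,0,0,0],[1,0,0,0,0]]}}

```text
clock: 47.2
ee_pos: [586.0, 285.4, 257.8]
tcp_rot: [-0.49, 0.508, 0.481, 0.52]
ft_force: [0.7, 0.8, -0.2]
width: 0.997
```

```bash
python3 - <<'E'
from h import *
s,R,j=state(); print(R[:,0],s['joints']); plan(640,-200,250,-2)
for n in ('wrist','top'):cv2.imwrite(f'pics/{n}25.png',grab_frame(n))
E
```

```text
[ 0.01972117  0.00246761 -0.99980247] [ 0.3371832   0.2931071   1.2119902  -0.0042002   1.61706652 -1.17633129]
t=47.20 pos [586.  285.4 257.8] jaw 86.7 | tool d [   7.7  -81.7 -481.5] yaw 88.7
```

View pics/wrist25.png

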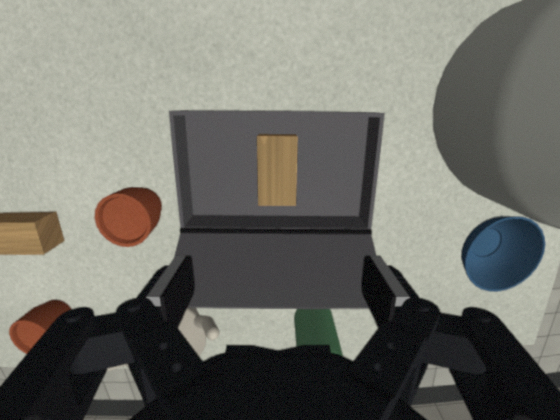

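View pics/top25.png

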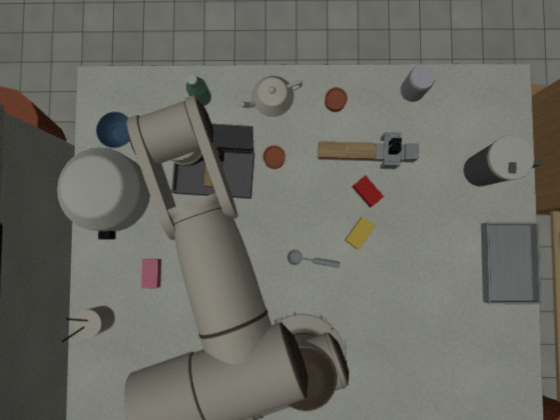

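Call:
{"fn": "drive_tool", "kwargs": {"targets": [[1,0,-5,-25,0],[1,0,-7,-40,0],[1,0,-7,-45,0],[1,0,-7,-45,0],[1,0,-7,-45,0],[1,0,-7,-45,0],[1,0,-7,-45,0],[1,0,-7,-45,0]]}}

```text
clock: 48.1
ee_pos: [619.1, -54.3, 251.1]
tcp_rot: [-0.488, 0.511, 0.483, 0.517]
ft_force: [1.0, -0.2, 0.2]
width: 1.005
```

Call:
{"fn": "drive_tool", "kwargs": {"targets": [[1,0,-7,-45,0],[1,0,-7,-40,0],[1,0,-7,-35,0],[1,0,-7,-20,8],[1,0,0,0,8],[1,0,0,0,8],[1,0,0,0,8],[1,0,0,0,8]]}}

```text
clock: 48.9
ee_pos: [639.2, -193.9, 251.1]
tcp_rot: [-0.279, 0.647, 0.277, 0.653]
ft_force: [0.3, 0.7, -1.5]
width: 1.0
```

Call:
{"fn": "drive_tool", "kwargs": {"targets": [[1,0,0,0,8],[1,0,0,0,8],[1,0,0,0,8],[1,0,0,0,8],[1,0,0,0,8],[1,0,0,0,8],[1,0,0,0,0.7],[1,0,0,0,0]]}}

```text
clock: 49.7
ee_pos: [639.4, -193.8, 251.7]
tcp_rot: [0.011, 0.703, -0.011, 0.711]
ft_force: [-0.4, -0.2, -0.8]
width: 0.999
```

```bash
python3 - <<'E'
from h import *
s,R,j=state(); print(R[:,0],s['joints']); plan(651.3,-278,94,-2)
p=camera_params('wrist'); np.save('p26.npy',p,allow_pickle=True)
im=grab_frame('wrist');cv2.imwrite('pics/w26.png',im)
E
```

```text
[ 1.12336609e-02  5.23029269e-04 -9.99936764e-01] [-0.41198057  0.33516802  1.16961613  0.00498532  1.62672321 -0.38032565]
t=49.70 pos [ 639.4 -193.8  251.7] jaw -1.8 | tool d [157.8 -83.9  12.8] yaw 0.2
```

View pics/w26.png

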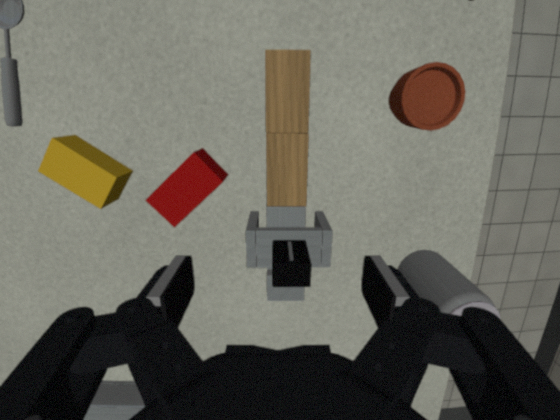

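Call:
{"fn": "drive_tool", "kwargs": {"targets": [[1,0,-20,4,0.2],[1,0,-30,5,0],[1,0,-24,4,0],[1,0,-10,0,0],[1,20,0,0,0],[1,35,0,0,0],[1,35,0,0,0],[1,20,0,0,0]]}}

```text
clock: 50.55
ee_pos: [649.9, -278.1, 139.6]
tcp_rot: [0.014, 0.704, -0.012, 0.71]
ft_force: [-0.3, -0.2, 1.0]
width: 1.001
```

Call:
{"fn": "drive_tool", "kwargs": {"targets": [[1,0,0,0,0]]}}

```text
clock: 50.65
ee_pos: [649.6, -277.9, 139.3]
tcp_rot: [0.014, 0.704, -0.012, 0.71]
ft_force: [-0.9, 0.2, -0.3]
width: 0.999
```

```bash
python3 - <<'E'
from h import *
plan(651.3,-278,94,-2)
im=grab_frame('wrist');cv2.imwrite('pics/w27.png',im)
E
```

```text
t=50.65 pos [ 649.6 -277.9  139.3] jaw -2.1 | tool d [45.3 -0.2  1.3] yaw -0.1
```

View pics/w27.png

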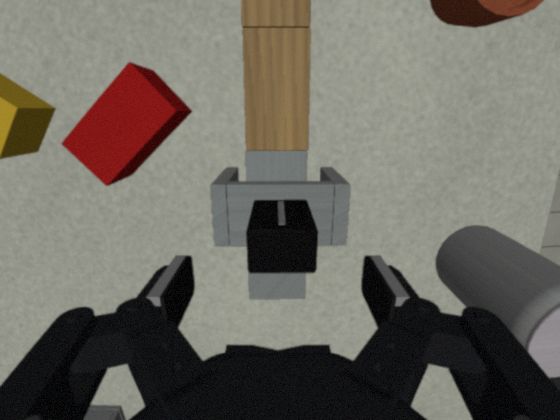

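Call:
{"fn": "drive_tool", "kwargs": {"targets": [[1,15,0,1,0],[1,15,0,0,0],[1,10,0,0,0],[1,4,0,0,0],[1,0,0,0,0]]}}

```text
clock: 51.2
ee_pos: [652.2, -278.3, 98.1]
tcp_rot: [0.014, 0.703, -0.013, 0.711]
ft_force: [-0.3, 0.4, -0.3]
width: 1.0
```

Call:
{"fn": "drive_tool", "kwargs": {"targets": [[0,0,0,0,0],[0,0,0,0,0],[0,0,0,0,0],[0,0,0,0,0],[0,0,0,0,0]]}}

```text
clock: 51.7
ee_pos: [652.5, -278.6, 99.5]
tcp_rot: [0.013, 0.702, -0.014, 0.712]
ft_force: [-0.4, 0.6, 6.2]
width: 0.461
```

Call:
{"fn": "drive_tool", "kwargs": {"targets": [[0,-5,0,0,0],[0,-15,0,0,0],[0,-20,0,0,0],[0,-20,0,0,0],[0,-20,0,0,0],[0,-10,0,0,0],[0,0,0,0,0]]}}

```text
clock: 52.4
ee_pos: [651.7, -278.6, 190.7]
tcp_rot: [0.013, 0.702, -0.014, 0.712]
ft_force: [-0.6, 0.1, -4.9]
width: 0.459
```

```bash
python3 - <<'E'
from h import *
plan(653.5,-187,186,-2)
im=grab_frame('wrist');cv2.imwrite('pics/w28.png',im)
E
```

```text
t=52.40 pos [ 651.7 -278.6  190.7] jaw -2.2 | tool d [ 4.6 91.7 -1.7] yaw -0.2
```

View pics/w28.png

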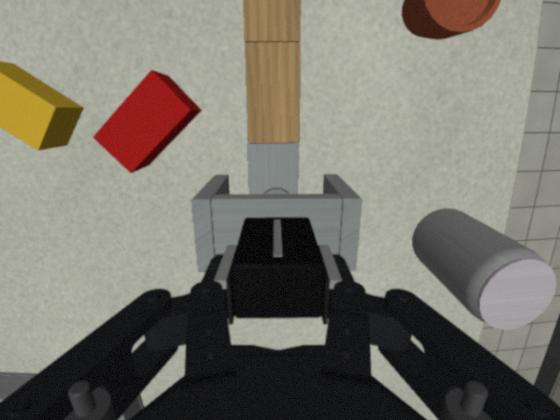

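Call:
{"fn": "drive_tool", "kwargs": {"targets": [[0,0,15,0,0],[0,0,25,-1,0],[0,0,25,0,0],[0,0,18,0,0],[0,0,8,0,0],[0,0,0,0,0],[0,0,0,0,0]]}}

```text
clock: 53.15
ee_pos: [653.7, -187.9, 188.6]
tcp_rot: [0.014, 0.703, -0.014, 0.711]
ft_force: [0.4, -0.4, -4.7]
width: 0.456
```

```bash
python3 - <<'E'
from h import *
plan(654,-187,100,-2)
im=grab_frame('wrist');cv2.imwrite('pics/w29.png',im)
E
```

```text
t=53.15 pos [ 653.7 -187.9  188.6] jaw -2.2 | tool d [88.6  0.9 -0.9] yaw -0.2
```

View pics/w29.png

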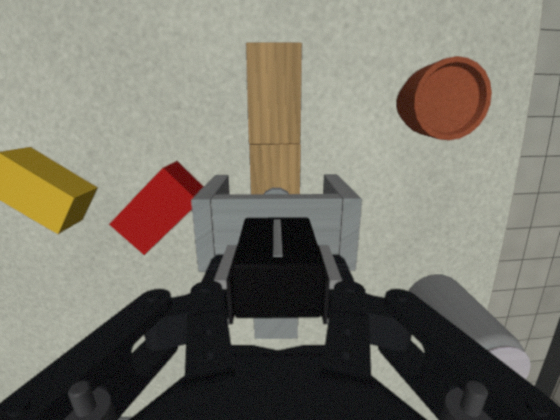

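Call:
{"fn": "drive_tool", "kwargs": {"targets": [[0,15,0,-1,0],[0,20,0,0,0],[0,20,0,0,0],[0,15,0,0,0],[0,9,0,0,0],[0,4,0,0,0],[0,2,0,0,0],[0,0,0,0,0]]}}

```text
clock: 54.0
ee_pos: [654.0, -187.5, 104.2]
tcp_rot: [0.014, 0.702, -0.014, 0.712]
ft_force: [-1.2, -0.2, -2.4]
width: 0.459
```

Call:
{"fn": "drive_tool", "kwargs": {"targets": [[0,1,0,0,0],[0,1,0,0,0],[0,0,0,0,0]]}}

```text
clock: 54.3
ee_pos: [654.0, -187.4, 102.1]
tcp_rot: [0.014, 0.702, -0.014, 0.712]
ft_force: [0.6, -0.9, -3.1]
width: 0.46
```

Call:
{"fn": "drive_tool", "kwargs": {"targets": [[0,1,0,0,0],[0,1,0,0,0],[0,0,0,0,0]]}}

```text
clock: 54.6
ee_pos: [653.9, -187.4, 99.7]
tcp_rot: [0.014, 0.703, -0.013, 0.711]
ft_force: [0.9, 0.6, -2.4]
width: 0.463
```

Call:
{"fn": "drive_tool", "kwargs": {"targets": [[0,0.6,0,0,0],[0,0,0,0,0]]}}

```text
clock: 54.8
ee_pos: [653.9, -187.4, 99.5]
tcp_rot: [0.014, 0.702, -0.014, 0.711]
ft_force: [0.4, 0.3, 0.8]
width: 0.459
```

Call:
{"fn": "drive_tool", "kwargs": {"targets": [[0,0.6,0,0,0],[0,0,0,0,0]]}}

```text
clock: 55.0
ee_pos: [654.0, -187.4, 99.5]
tcp_rot: [0.014, 0.702, -0.014, 0.712]
ft_force: [-1.8, 1.5, 7.5]
width: 0.463
```

Down on the legs. Release and retreat.

Call:
{"fn": "drive_tool", "kwargs": {"targets": [[1,-0.5,0,0,0],[1,0,0,0,0],[1,0,0,0,0],[1,0,0,0,0],[1,-15,0,0,0],[1,-30,0,0,0],[1,-40,0,0,0],[1,-40,0,0,0]]}}

```text
clock: 55.8
ee_pos: [652.0, -187.3, 226.6]
tcp_rot: [0.014, 0.702, -0.014, 0.711]
ft_force: [0.7, -0.3, 0.1]
width: 1.002
```

Call:
{"fn": "drive_tool", "kwargs": {"targets": [[1,-30,0,-20,0],[1,-20,20,-40,0],[1,0,30,-40,0],[1,0,30,-40,0],[1,0,30,-40,0],[1,0,20,-30,0],[1,0,0,0,0],[1,0,0,0,0]]}}

```text
clock: 56.6
ee_pos: [446.7, -49.2, 273.1]
tcp_rot: [0.013, 0.702, -0.014, 0.712]
ft_force: [0.2, -0.6, 0.2]
width: 1.002
```

```bash
python3 - <<'E'
from h import *
s,R,j=state(); print(s['ee_pos'],s['clock'])
for n in ('wrist','side','top'):cv2.imwrite(f'pics/{n}30.png',grab_frame(n))
zoom(cv2.imread('pics/side30.png'),220,80,360,180,5.5,'pics/s30z.png')
zoom(cv2.imread('pics/top30.png'),160,110,440,260,2.8,'pics/t30z.png')
E
```

```text
[446.70864653 -49.18914755 273.05601541] 56.6
```

View pics/s30z.png

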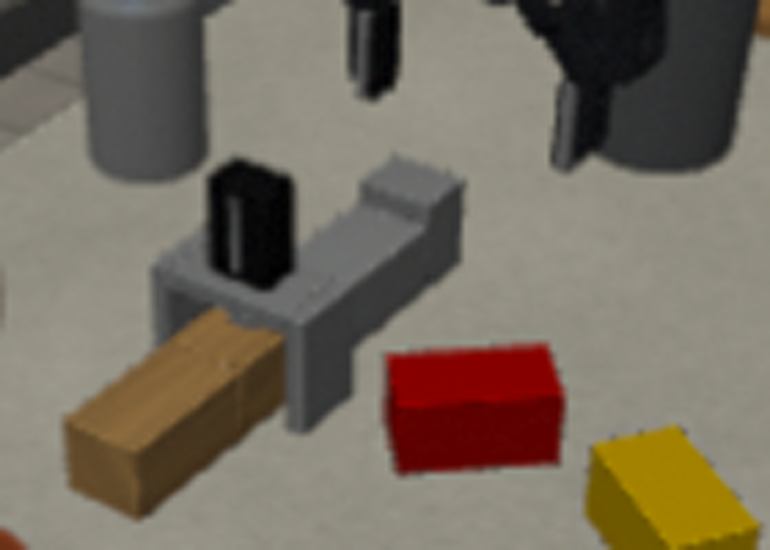

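View pics/t30z.png

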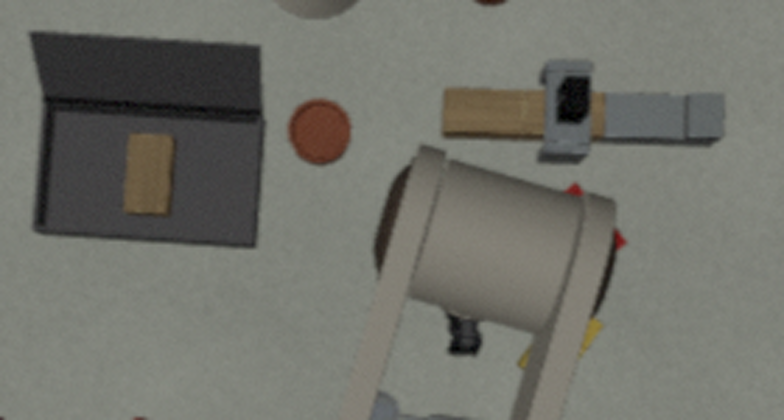

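View pics/wrist30.png

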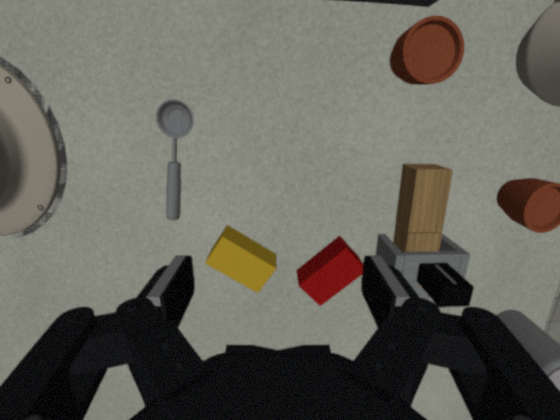

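```bash
python3 -c "
from workcell import *
print(sign_off())"
```

```text
the job is handed in; nothing more can be done
None
```

The job is done and handed in at about 57 s.

- **Gauge reading:** I lowered the gauge astride the end block, legs down. The end block measured 46 mm from its side-view edges. The state has no foot reading, so I took its height from the images instead.
- **Run:** Only three loose blocks were there, two high and one low. Both high blocks are butted from the end block's open end.
- **Box:** The low block lies flat near the middle of the box floor.
- **Finish:** The gauge stands astride the first added block, with the block's centre under its foot. The cup was not touched.

**Last checks:**
- The measured block lengths along the run came to about 90.6 and 89.1 mm, against a nominal 90. No visible gap showed at either joint, and the sideways step is under about 1 mm.
- The end block shows no shift in the pictures. Pushing in the second block peaked at about 12 N, and a pixel-shift check on the gauge and end block gave an unreliable 0.4–0.6 px, so a movement of a few tenths of a millimetre can't be ruled out.
- Midway, the last joint reached its range limit and left the tool tilted by 1.6°. I reduced this to about 0.7° before placing any block.

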